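# Load the slotted bottle rack

## Task

Put the green bottles away in the wooden bottle rack. The pepper mill and the food tin are in the way of its mouth, so stand them upright on the chopping board, and draw back the bolt that bars the mouth; then bring every bottle in through the mouth, neck in the slot, round the corner and along the slot to the right, so that they all stand upright on the worktop in the side arm and none is left in front of the mouth; at the end push the bolt fully shut again. Leave the other things where they are.

Things in the scene. Friction and masses are not known exactly. Their poses are not given: they have to be found in the camera images.
- rack: fixed light wood rack on the worktop, 165 mm deep (x), 350 mm wide (y). Origin on the worktop; +x to its back, +y to its left seen from the robot; may be turned a little. Top board 160 to 172 mm up, x -90 to +75, with an L-shaped slot 38 mm wide right through. No floor: bottles stand on the worktop, body under the board, neck and cap up through the slot; the mouth is the only way in.
- slot_mouth (a point): centre of the slot's open front end, on the board's top (172 mm up), at x = -90, y = +115 mm of the rack. The entry runs from here straight back along +x to the corner. Under the board the left cheek's inner face is at y = +165, and a 14 mm post stands at x = -78, y = +58 mm; below the board a bottle body passes between them.
- slot_corner (a point): where the slot's centre line turns, at x = +20, y = +115 mm of the rack, on the board's top. From here the side arm runs to the right, along -y. Below it a back rail 20 to 60 mm high has its inner face at x = +63 mm. A bottle is in the side arm, clear of the mouth, when its axis is 50 mm or more to the right of this point (rack y below +65 mm).
- slot_end (a point): furthest place of a bottle axis in the side arm, at x = +20, y = -120 mm of the rack, on the board's top; the slot is closed 19 mm beyond it (at y = -139 mm), the right cheek's inner face is at y = -165 mm. The arm has room for three bottles side by side.
- rack_bolt (a joint): flat steel bolt lying along y on the rack's board at x = -65 mm, 18 mm wide, its top 184 mm above the worktop; two staples guide it at y = -55 and +146 mm, 192 mm up. 0 m = shut (the bar crosses the entry and bars it to necks); slides to the rack's right (-y) to 0.07 m = fully drawn, entry free. Friction about 1.5 N, stays where it is left.
- bolt_knob (a point): middle of the bolt's black knob, an upright cylinder 18 mm in diameter reaching from 22 to 50 mm above the board (194 to 222 mm above the worktop); this point is at mid-height. With the bolt shut it is at x = -65, y = +70 mm of the rack; it moves with the bolt.
- bottle_1: green glass bottle with a metal cap and a paper label, all of them alike: body 56 mm in diameter up to 127 mm, then a shoulder, neck 28 mm in diameter from 154 to 184 mm, cap 30 mm in diameter from 184 to 200 mm (the top). Origin: centre of its underside, z up its axis. 0.3 kg. Two or three bottles are present from start to start, standing in a row to the right in front of the rack. 
- bottle_2: green glass bottle with a metal cap and a paper label, all of them alike: body 56 mm in diameter up to 127 mm, then a shoulder, neck 28 mm in diameter from 154 to 184 mm, cap 30 mm in diameter from 184 to 200 mm (the top). Origin: centre of its underside, z up its axis. 0.3 kg. Two or three bottles are present from start to start, standing in a row to the right in front of the rack. 
- bottle_3: green glass bottle with a metal cap and a paper label, all of them alike: body 56 mm in diameter up to 127 mm, then a shoulder, neck 28 mm in diameter from 154 to 184 mm, cap 30 mm in diameter from 184 to 200 mm (the top). Origin: centre of its underside, z up its axis. 0.3 kg. Two or three bottles are present from start to start, standing in a row to the right in front of the rack. 
- pepper_mill: turned wooden pepper mill, 58 mm in diameter at its foot, 170 mm tall; ball head 50 mm in diameter at 132 to 142 mm height, a waist 44 mm in diameter below it at 123 mm, knob of 12 mm on top. Origin: centre of its underside. 0.18 kg. It stands right in front of the rack's mouth.
- food_tin: closed food tin, an upright cylinder 57 mm in diameter and 72 mm tall with a printed pale label. Origin: centre of its underside. 0.18 kg. It stands in front of the mouth, nearer to the robot than the mill.
- board: brown wooden chopping board, fixed, 240 mm (x) by 340 mm (y), 21 mm thick, lying left of the rack with its long side (y) pointing away from the robot: +x to the left, +y towards the robot. Origin: centre of its underside. Salt shaker and spice jar stand along its left side.
- salt_shaker: bystander: salt shaker, 44 mm in diameter, 90 mm tall, on the far left part of the board. Leave alone.
- spice_jar: bystander: spice jar with a black lid, 41 mm in diameter, 105 mm tall, on the far left part of the board. Leave alone.
- timer: bystander: white kitchen timer, 63 mm in diameter, 48 mm tall, on the worktop left of the board. Leave alone.
Mind the look-alikes: they are no part of the job. Leave any yellow look-alike of the bottle_2 alone.

How it is judged:
By the outcome, as a careful person would: the job done as asked, in the order asked, and still so for the second after the job is handed in, with the robot touching nothing.
Of bottle_1, bottle_2, bottle_3 only 2 to 3 are there at a start; the rules pass over those that are not, and their reading is None.
At some moment in a run one of food_tin may be knocked a few centimetres aside while the robot is not near it.
Once in a run the grip may slacken for a moment while it holds something.
It also fails if it takes over 210 s, if anything falls off the work surface, if the arm or the gripper's body presses on something with over 40 N, if the wrist force passes 120 N, or if a joint passes its speed limit or range.

## Robot

A 7-joint arm with a two-finger parallel gripper is mounted at the origin on a cart in front of the work surface, level with it; the furniture and walls round the work are solid. World frame = base frame: x ahead of the robot, y to its left, z up, the work surface at z = 0. Lengths are in m, angles in rad, forces in N, time in s.
With the tool pointing down it reaches from about 0.4 to 0.925 m from the base axis. Payload 5.6 kg.
Tool frame: the origin (TCP) lies on the centre line of the jaws, within the pads' length; the fingertips stand nose_length ahead of it and the grasp point (between the pads) lies 5 mm behind it (nose_length is the distance from the TCP to the fingertips, in m); z points along the fingers, y is the line along which they close (so a half turn about z gives the same grasp; the last joint's range is limited). The gripper opens to 85 mm and grips with 20 to 120 N. Pads are 22 mm wide; open, the fingers measure 114 mm over their backs; the gripper's body (76 mm by 85 mm) begins 54 mm behind the grasp point. The pads swing forward as they close: fully open they stand 13 mm farther back than shut.
Start: joints at [-1.177, 0.468, -0.012, 1.603, 0.006, 1.071, -0.056], TCP at [0.275, 0.589, 0.245] pointing down, gripper open.
Joint ranges: [-2.53, 2.53], [-0.31, 2.02], [-1.57, 1.55], [0.28, 2.44], [-1.29, 4.43], [0.15, 1.84], [-2.92, 2.92]. Speed limits (rad/s): [2.57, 2.57, 3.14, 3.14, 3.14, 3.14, 3.14].

## Interface

Orientations are given as [roll, pitch, yaw] about the fixed x, y, z axes, in that order (R = Rz(yaw) Ry(pitch) Rx(roll)).
In Python, from bench import sense, capture, hand_in, silhouettes, landmark_of, nose_length gives the robot as it stands.
- The arm moves only by the tool servo_tool, never from a script. Its argument "commands" is a list of rows, each an object of numbers: "x", "y", "z": the shift along the tool's x, y, z in m; "rx", "ry", "rz": the turn, a rotation vector about the tool's x, y, z in degrees. In form: [{"x": .., "y": .., "z": .., "rx": .., "ry": .., "rz": ..}, ...]. A call has 1 to 12 rows; each row is the pose to reach, as a shift and turn from the pose commanded when the call began, along the tool's axes at that moment; what a row does not reach only later rows make up. A row lasts 1/8 s, in which the tool goes at most 62.5 mm and 10.7 degrees, less where a joint would pass 70% of its speed; a pose out of reach is approached as far as the arm can. A call with a gripper value outside its range is refused whole. "fingers" is the closure, from -1 (fully open) to 1 (shut), set as the call begins (left out, the last holds). The fingers move at their own pace and stop on an object; "newtons" is the grip in N (left out, the last holds). Time passes only in rows, so rows that repeat a pose let the fingers close. It gives the time, the measured TCP pose, the force, the opening and the grip force at its end, in the units of the state.
- sense(): the state, without advancing time (a new reading comes with each control period).
- capture(name): name is "scene" or "top" or "wrist"; returns a dict with "frame" (384x512x3 uint8, blue, green, red), "fx", "fy", "cx", "cy" (pixels), "pose" (4x4, takes a point from camera to world coordinates). Camera axes: x right, y down, z forward; pixel columns grow to the right and rows downward; lengths in m; the calibration is good to about 2 mm. A picture is of the moment at which its call begins. There is no depth.
- hand_in(): hands the job in; it is judged then, once.
Trained networks look in a picture, given as the dict that the camera call returned (one of the last four; its "shot" number tells which), for a name from the list of things; names that differ only in an ending like _2 or _b are one class to them, and where a whole thing is asked for, a point or a joint stands for the part that bears it (a point fixed in the world has none). Each returns a list of dicts, best first, with "conf" (0 to 1); they miss things now and then, are a little off and sometimes report something else, mostly with a low value. They report only what shows in the picture. A call takes as long as a camera call. They do not tell look-alikes from the thing itself.
- silhouettes(picture, label): "region" (384x512 bool, what is visible of it).
- landmark_of(picture, label): "position" ([x, y, z] in m, in world coordinates, good to about 4 mm: a listed point, or the origin of a listed thing).
The state is a dict: "clock": time; "qpos": joint angles; "joint_vel": joint speeds; "effort": joint torques, N m; "ee_pos": TCP position; "ee_rot": TCP orientation; "contact_force": force on the tool from outside, world axes, zero at the start; "ft_torque": the same for the moment, N m; "width": opening from 0.0 (shut) to 1.0 (fully open); "grasp_force": force on a finger pad.
Only numpy, scipy, OpenCV 4.12 (cv2) and the standard library are available. Lean on these libraries where they do the work, as an engineer would, in place of code of your own. Each camera call takes 0.05 s, during which the arm holds its last target. There are 200 camera calls.

## Working session

There is one attempt and no reset: what is moved stays moved. The work goes in short steps, Python scripts to look and compute and a tool call to move; the robot and the scene stay as the last step left them, time stands still between calls to the robot, and variables do not carry over. Pictures are saved under pics/ and viewed, at most 14 in all, crops included, and the job is handed in when it is done.

Besides the shell and the picture viewer there is one more tool, called as a command line: name --argument value ..., lists and objects as JSON in quotes. servo_tool: Moves the arm, as the interface text tells. Its arguments: {"type":"object","properties":{"commands":{"type":"array"},"fingers":{"type":"number"},"newtons":{"type":"number"}},"required":["commands"]}

```bash
ls; mkdir -p pics; cat > h.py <<'E'
import numpy as np, cv2
from bench import *
def save(c,n): cv2.imwrite(f'pics/{n}.png',c['frame'])
def proj(c,p):
    T=np.linalg.inv(c['pose']); q=T[:3,:3]@np.array(p)+T[:3,3]
    return [round(c['fx']*q[0]/q[2]+c['cx']),round(c['fy']*q[1]/q[2]+c['cy'])]
def ray(c,u,v,z):
    d=c['pose'][:3,:3]@np.array([(u-c['cx'])/c['fx'],(v-c['cy'])/c['fy'],1]);o=c['pose'][:3,3]
    return np.round(o+d*(z-o[2])/d[2],4)
E
python3 - <<'E'
from h import *
s=sense();print({k:np.round(v,3) for k,v in s.items()},nose_length)
for n in ['scene','top']:
    c=capture(n);save(c,n+'0');print(n,np.round(c['pose'],3).tolist(),c['fx'])
    for l in ['slot_mouth','slot_corner','slot_end','bolt_knob','bottle_1','pepper_mill','food_tin','board','salt_shaker','spice_jar','timer','rack']:
        print(l,[(round(r['conf'],2),np.round(r['position'],3).tolist(),proj(c,r['position'])) for r in landmark_of(c,l)][:5])
E
```

```text
pics
{'clock': np.float64(0.0), 'qpos': array([-1.177,  0.468, -0.012,  1.604,  0.006,  1.071, -0.056]), 'joint_vel': array([ 0.002, -0.001, -0.   , -0.001,  0.001, -0.001, -0.   ]), 'effort': array([ 0.0000e+00, -5.3239e+01,  2.1000e-02, -2.5132e+01,  1.1000e-02,
        7.0000e-03, -0.0000e+00]), 'ee_pos': array([0.275, 0.588, 0.244]), 'ee_rot': array([-3.14 ,  0.   ,  2.705]), 'contact_force': array([ 0.146, -0.248,  0.393]), 'ft_torque': array([-0.042, -0.054,  0.052]), 'grasp_force': np.float64(0.0), 'width': np.float64(1.005)} 0.014
scene [[-0.714, -0.395, 0.578, -0.33], [-0.7, 0.389, -0.598, 1.217], [0.011, -0.832, -0.555, 1.034], [0.0, 0.0, 0.0, 1.0]] 494.58627421418134
slot_mouth [(0.89, [0.551, 0.162, 0.172], [287, 175]), (0.24, [0.652, -0.082, 0.171], [310, 140])]
slot_corner []
slot_end [(0.89, [0.656, -0.083, 0.173], [310, 139])]
bolt_knob [(0.48, [0.576, 0.115, 0.207], [291, 158])]
bottle_1 [(0.83, [0.42, 0.021, 0.001], [340, 216]), (0.65, [0.75, 0.35, 0.002], [206, 215]), (0.62, [0.433, -0.135, -0.003], [362, 197])]
pepper_mill [(0.64, [0.502, 0.164, -0.003], [295, 224
[... 644 characters left out ...]
5]), (0.47, [0.43, 0.483, 0.024], [222, 278])]
slot_end [(0.67, [0.653, -0.077, 0.172], [330, 138])]
bolt_knob [(0.53, [0.57, 0.113, 0.207], [297, 175])]
bottle_1 [(0.97, [0.435, -0.13, -0.003], [366, 199]), (0.96, [0.474, -0.058, 0.002], [345, 199]), (0.9, [0.788, 0.052, 0.0], [277, 148]), (0.82, [0.749, 0.358, -0.002], [213, 191])]
pepper_mill [(0.71, [0.501, 0.163, 0.002], [291, 220])]
food_tin [(0.71, [0.42, 0.19, 0.002], [296, 242])]
board [(0.87, [0.512, 0.408, 0.0], [231, 249])]
salt_shaker [(0.72, [0.511, 0.41, -0.002], [230, 250]), (0.47, [0.43, 0.482, 0.026], [222, 277])]
spice_jar [(0.79, [0.591, 0.478, 0.021], [203, 238])]
timer []
rack [(0.6, [0.636, 0.044, -0.004], [299, 178])]
```

```bash
python3 - <<'E'
import cv2
a=cv2.imread('pics/scene0.png')[90:340,150:450];cv2.imwrite('pics/s0c.png',cv2.resize(a,None,fx=2.4,fy=2.4,interpolation=2))
a=cv2.imread('pics/top0.png')[100:340,150:450];cv2.imwrite('pics/t0c.png',cv2.resize(a,None,fx=2.5,fy=2.5,interpolation=2))
E
```

```text
(no output)
```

View pics/s0c.png

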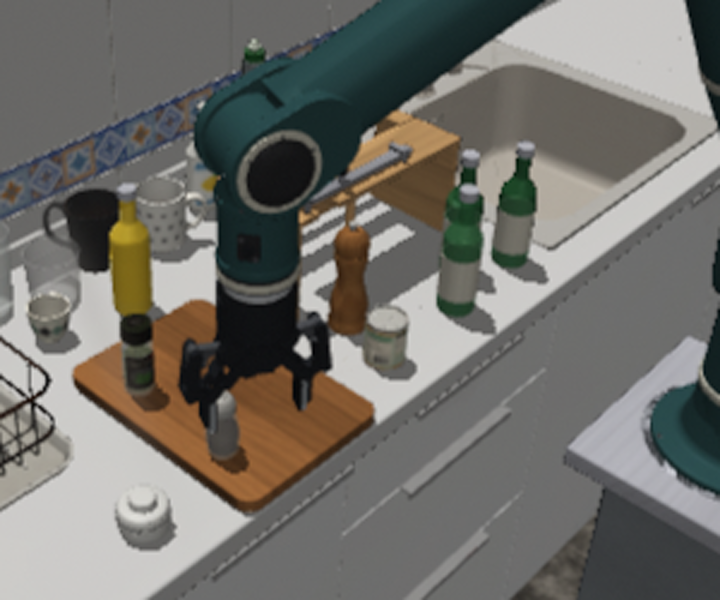

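View pics/t0c.png

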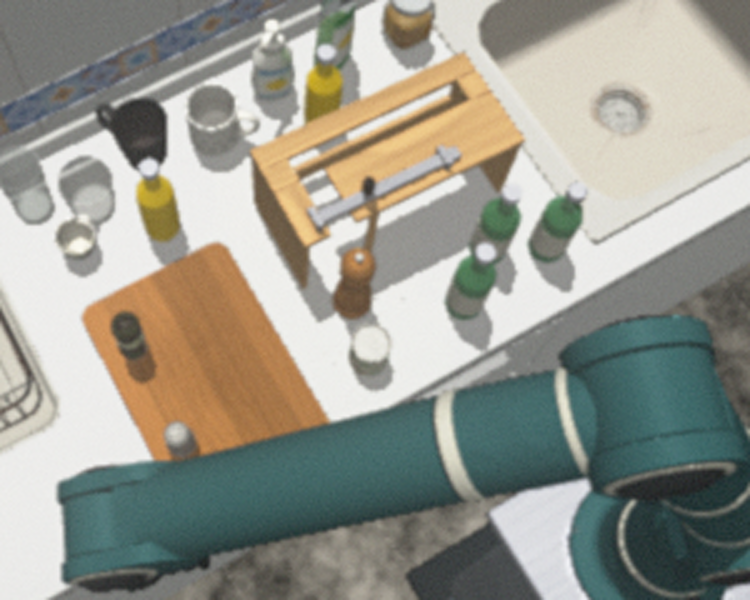

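The scene view shows three green bottles: crop (470,200), (460,260) and (515,205). The yellow bottles at (130,255) in the scene crop, and (325,90) and (158,205) in the top crop, are look-alikes, and the green one behind the rack is background. The mill is at (350,275) in front of the mouth and the tin at (385,335). First I hover over the mill.

servo_tool --commands '[{"x": 0, "y": 0, "z": -0.06}, {"x": -0.386, "y": -0.29, "z": -0.085, "rz": -25}, {"x": -0.386, "y": -0.29, "z": -0.085, "rz": -25}, {"x": -0.386, "y": -0.29, "z": -0.085, "rz": -25}, {"x": -0.386, "y": -0.29, "z": -0.085, "rz": -25}, {"x": -0.386, "y": -0.29, "z": -0.085, "rz": -25}, {"x": -0.386, "y": -0.29, "z": -0.085, "rz": -25}, {"x": -0.386, "y": -0.29, "z": -0.085, "rz": -25}, {"x": -0.386, "y": -0.29, "z": -0.085, "rz": -25}, {"x": -0.386, "y": -0.29, "z": -0.085, "rz": -25}, {"x": -0.386, "y": -0.29, "z": -0.085, "rz": -25}, {"x": -0.386, "y": -0.29, "z": -0.085, "rz": -25}]' --fingers -1 --newtons 40

```text
invalid input at $.commands[0]: expected keys x, y, z, rx, ry, rz
```

```bash
cat >> h.py <<'E'
from scipy.spatial.transform import Rotation as Ro
def go(*ts):
    """ts: (x,y,z,yaw_deg) world targets -> tool rows from the present pose"""
    s=sense();R=Ro.from_euler('xyz',s['ee_rot'])
    for t in ts:
        d=R.inv().apply(np.array(t[:3])-s['ee_pos'])
        rv=(R.inv()*Ro.from_euler('xyz',[np.pi,0,np.radians(t[3])])).as_rotvec(degrees=True)
        print(t,'->',np.round(d,4),np.round(rv,1))
def st():
    s=sense();print('t',round(float(s['clock']),2),'p',np.round(s['ee_pos'],4),'rot',np.round(np.degrees(s['ee_rot']),1),'F',np.round(s['contact_force'],1),'w',round(float(s['width']),3),'g',round(float(s['grasp_force']),1),'q',np.round(s['qpos'],2))
def look(cam,labels,n=4,name=None):
    c=capture(cam)
    if name: save(c,name)
    for l in labels: print(cam,l,[(round(r['conf'],2),np.round(r['position'],3).tolist(),proj(c,r['position'])) for r in landmark_of(c,l)][:n])
    return c
E
python3 - <<'E'
from h import *
st()
c=look('wrist',['slot_mouth','slot_corner','slot_end','bolt_knob','rack','bottle_1','pepper_mill','food_tin','board'],name='w1')
print(np.round(c['pose'],3).tolist(),c['fx'])
look('top',['food_tin','bottle_1','pepper_mill','board','salt_shaker','rack'],name='t1')
look('scene',['food_tin','bottle_1','pepper_mill','board','salt_shaker','rack'],name='s1')
E
```

```text
t 1.3 p [0.275  0.5889 0.2453] rot [-180.    0.  155.] F [ 0.6 -0.1  0.8] w 0.997 g 0.0 q [-1.18  0.47 -0.01  1.6   0.01  1.07 -0.06]
wrist slot_mouth []
wrist slot_corner []
wrist slot_end []
wrist bolt_knob []
wrist rack []
wrist bottle_1 [(0.52, [0.43, 0.482, 0.019], [230, 298])]
wrist pepper_mill []
wrist food_tin [(0.51, [0.42, 0.191, 0.002], [54, 357])]
wrist board []
[[0.423, 0.872, 0.248, 0.211], [0.906, -0.407, -0.116, 0.619], [-0.0, 0.274, -0.962, 0.373], [0.0, 0.0, 0.0, 1.0]] 305.69595190644395
top food_tin []
top bottle_1 [(0.81, [0.434, -0.13, -0.002], [366, 199]), (0.7, [0.474, -0.056, 0.005], [344, 199]), (0.62, [0.42, 0.02, 0.001], [335, 220]), (0.6, [0.751, 0.356, -0.003], [214, 190])]
top pepper_mill [(0.6, [0.501, 0.164, 0.002], [291, 220])]
top board [(0.64, [0.51, 0.409, -0.003], [231, 250])]
top salt_shaker [(0.73, [0.431, 0.484, 0.026], [222, 277])]
top rack [(0.67, [0.636, 0.04, -0.001], [300, 177])]
scene food_tin [(0.56, [0.418, 0.188, -0.003], [309, 239])]
scene bottle_1 [(0.97, [0.419, 0.019, 0.002], [340, 216]), (0.91, [0.435, -0.134, 0.0], [362, 197]), (0.69, [0.752, 0.353, 0.002], [205, 215])]
scene pepper_mill [(0.94, [0.506, 0.165, 0.001], [294, 223])]
scene board []
scene salt_shaker [(0.51, [0.431, 0.484, 0.023], [242, 275])]
scene rack [(0.56, [0.638, 0.042, -0.001], [289, 194])]
```

View pics/w1.png

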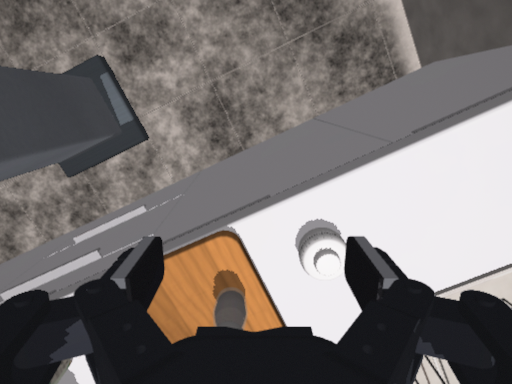

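The wrist picture shows the board with the salt shaker (230,300) and the timer (325,255); the arm hasn't moved because that call was refused. I resend with all keys.

servo_tool --commands '[{"x": 0, "y": 0, "z": -0.06, "rx": 0, "ry": 0, "rz": 0}, {"x": -0.386, "y": -0.29, "z": -0.085, "rx": 0, "ry": 0, "rz": -25}, {"x": -0.386, "y": -0.29, "z": -0.085, "rx": 0, "ry": 0, "rz": -25}, {"x": -0.386, "y": -0.29, "z": -0.085, "rx": 0, "ry": 0, "rz": -25}, {"x": -0.386, "y": -0.29, "z": -0.085, "rx": 0, "ry": 0, "rz": -25}, {"x": -0.386, "y": -0.29, "z": -0.085, "rx": 0, "ry": 0, "rz": -25}, {"x": -0.386, "y": -0.29, "z": -0.085, "rx": 0, "ry": 0, "rz": -25}, {"x": -0.386, "y": -0.29, "z": -0.085, "rx": 0, "ry": 0, "rz": -25}, {"x": -0.386, "y": -0.29, "z": -0.085, "rx": 0, "ry": 0, "rz": -25}, {"x": -0.386, "y": -0.29, "z": -0.085, "rx": 0, "ry": 0, "rz": -25}, {"x": -0.386, "y": -0.29, "z": -0.085, "rx": 0, "ry": 0, "rz": -25}, {"x": -0.386, "y": -0.29, "z": -0.085, "rx": 0, "ry": 0, "rz": -25}]' --fingers -1 --newtons 40

```text
clock: 4.0
ee_pos: [0.5014, 0.1644, 0.3302]
ee_rot: [3.141, -0.0, -3.14]
contact_force: [0.2, 0.4, 0.6]
width: 0.998
grasp_force: 0.0
```

```bash
python3 - <<'E'
from h import *
st()
c=look('wrist',['slot_mouth','slot_corner','slot_end','bolt_knob','rack','bottle_1','pepper_mill','food_tin'],name='w2')
look('top',['food_tin','pepper_mill'])
go((0.503,0.164,0.130,180))
E
```

```text
t 4.0 p [0.5014 0.1644 0.3302] rot [ 180.    -0.  -179.9] F [0.2 0.4 0.6] w 0.998 g 0.0 q [-0.52  0.18  0.16  1.81 -0.03  1.16  1.22]
wrist slot_mouth []
wrist slot_corner [(0.72, [0.664, 0.156, 0.176], [245, 321]), (0.69, [0.417, 0.023, -0.002], [155, 89])]
wrist slot_end []
wrist bolt_knob [(0.79, [0.576, 0.106, 0.211], [188, 266])]
wrist rack []
wrist bottle_1 [(0.85, [0.474, -0.058, -0.001], [103, 130]), (0.79, [0.751, 0.359, 0.002], [366, 293]), (0.71, [0.436, -0.137, 0.0], [45, 103]), (0.63, [0.794, 0.052, -0.003], [190, 312])]
wrist pepper_mill [(0.83, [0.505, 0.17, -0.007], [257, 150])]
wrist food_tin [(0.96, [0.419, 0.192, 0.0], [273, 91])]
top food_tin [(0.84, [0.416, 0.192, 0.001], [296, 243]), (0.31, [0.435, -0.13, -0.003], [366, 199])]
top pepper_mill [(0.83, [0.501, 0.164, 0.004], [291, 220])]
(0.503, 0.164, 0.13, 180) -> [-0.0009  0.0011  0.2003] [ 0.  0. -0.]
```

View pics/w2.png

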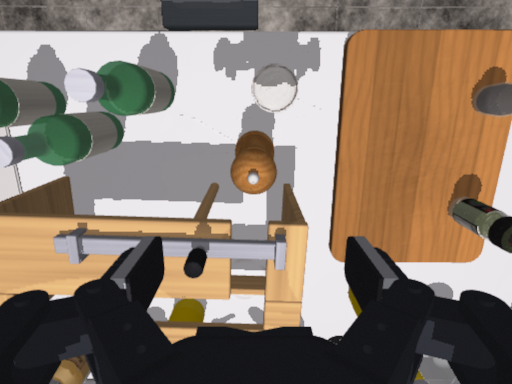

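The wrist view shows the mill (254,165) on the jaws' centre line, the tin (275,88), the knob (197,262) and three green bottles on the left. I go down and grip the mill's head.

servo_tool --commands '[{"x": 0, "y": 0.001, "z": 0.06, "rx": 0, "ry": 0, "rz": 0}, {"x": 0, "y": 0.001, "z": 0.12, "rx": 0, "ry": 0, "rz": 0}, {"x": 0, "y": 0.001, "z": 0.16, "rx": 0, "ry": 0, "rz": 0}, {"x": 0, "y": 0.001, "z": 0.19, "rx": 0, "ry": 0, "rz": 0}, {"x": 0, "y": 0.001, "z": 0.198, "rx": 0, "ry": 0, "rz": 0}, {"x": 0, "y": 0.001, "z": 0.198, "rx": 0, "ry": 0, "rz": 0}]'

```text
clock: 5.35
ee_pos: [0.5024, 0.1639, 0.1326]
ee_rot: [-3.142, 0.0, 3.141]
contact_force: [-0.1, 0.4, 1.2]
width: 0.998
grasp_force: 0.0
```

servo_tool --commands '[{"x": 0, "y": 0, "z": 0, "rx": 0, "ry": 0, "rz": 0}, {"x": 0, "y": 0, "z": 0, "rx": 0, "ry": 0, "rz": 0}, {"x": 0, "y": 0, "z": 0, "rx": 0, "ry": 0, "rz": 0}, {"x": 0, "y": 0, "z": 0, "rx": 0, "ry": 0, "rz": 0}, {"x": 0, "y": 0, "z": 0, "rx": 0, "ry": 0, "rz": 0}, {"x": 0, "y": 0, "z": 0, "rx": 0, "ry": 0, "rz": 0}, {"x": 0, "y": 0, "z": 0, "rx": 0, "ry": 0, "rz": 0}]' --fingers 1 --newtons 50

```text
clock: 6.22
ee_pos: [0.5031, 0.1641, 0.1339]
ee_rot: [3.141, 0.003, 3.141]
contact_force: [-0.7, -0.4, 6.1]
width: 0.541
grasp_force: 50.9
```

servo_tool --commands '[{"x": 0, "y": 0, "z": -0.015, "rx": 0, "ry": 0, "rz": 0}, {"x": 0, "y": 0, "z": -0.03, "rx": 0, "ry": 0, "rz": 0}, {"x": 0, "y": 0, "z": -0.04, "rx": 0, "ry": 0, "rz": 0}, {"x": 0, "y": 0, "z": -0.04, "rx": 0, "ry": 0, "rz": 0}]'

```text
clock: 6.72
ee_pos: [0.5027, 0.1641, 0.1735]
ee_rot: [3.141, 0.002, 3.141]
contact_force: [0.2, 0.6, -1.8]
width: 0.545
grasp_force: 51.7
```

```bash
python3 - <<'E'
from h import *
st()
c=look('wrist',['pepper_mill','food_tin'])
look('scene',['pepper_mill'])
go((0.47,0.26,0.172,180),(0.56,0.35,0.172,180),(0.56,0.35,0.154,180))
E
```

```text
t 6.72 p [0.5027 0.1641 0.1735] rot [1.799e+02 1.000e-01 1.800e+02] F [ 0.2  0.6 -1.8] w 0.545 g 51.7 q [-0.5   0.35  0.15  1.97 -0.07  0.82  1.26]
wrist pepper_mill [(0.6, [0.503, 0.17, 0.034], [260, 180])]
wrist food_tin [(0.56, [0.419, 0.189, 0.002], [280, 85])]
scene pepper_mill [(0.94, [0.504, 0.168, 0.037], [295, 215])]
(0.47, 0.26, 0.172, 180) -> [ 0.0317  0.0963 -0.0003] [-0.  -0.1 -0. ]
(0.56, 0.35, 0.172, 180) -> [-0.0582  0.1863 -0.0004] [-0.  -0.1 -0. ]
(0.56, 0.35, 0.154, 180) -> [-0.0582  0.1863  0.0176] [-0.  -0.1 -0. ]
```

servo_tool --commands '[{"x": 0.015, "y": 0.048, "z": 0, "rx": 0, "ry": 0, "rz": 0}, {"x": 0.02, "y": 0.096, "z": 0, "rx": 0, "ry": 0, "rz": 0}, {"x": -0.02, "y": 0.135, "z": 0, "rx": 0, "ry": 0, "rz": 0}, {"x": -0.05, "y": 0.17, "z": 0, "rx": 0, "ry": 0, "rz": 0}, {"x": -0.058, "y": 0.186, "z": 0, "rx": 0, "ry": 0, "rz": 0}, {"x": -0.058, "y": 0.186, "z": 0, "rx": 0, "ry": 0, "rz": 0}, {"x": -0.058, "y": 0.186, "z": 0.008, "rx": 0, "ry": 0, "rz": 0}, {"x": -0.058, "y": 0.186, "z": 0.014, "rx": 0, "ry": 0, "rz": 0}, {"x": -0.058, "y": 0.186, "z": 0.018, "rx": 0, "ry": 0, "rz": 0}, {"x": -0.058, "y": 0.186, "z": 0.019, "rx": 0, "ry": 0, "rz": 0}, {"x": -0.058, "y": 0.186, "z": 0.019, "rx": 0, "ry": 0, "rz": 0}]'

```text
clock: 8.35
ee_pos: [0.561, 0.349, 0.155]
ee_rot: [-3.142, 0.002, 3.14]
contact_force: [-1.4, -2.3, 6.4]
width: 0.538
grasp_force: 52.6
```

```bash
python3 - <<'E'
from h import *
st()
c=look('wrist',['pepper_mill','food_tin'],name='w3')
c=look('scene',['pepper_mill'])
cv2.imwrite('pics/s3.png',cv2.resize(c['frame'][130:310,170:390],None,fx=2.5,fy=2.5))
E
```

```text
t 8.35 p [0.561 0.349 0.155] rot [-1.800e+02  1.000e-01  1.799e+02] F [-1.4 -2.3  6.4] w 0.538 g 52.6 q [-0.69  0.58  0.11  1.65 -0.08  0.91  1.02]
wrist pepper_mill [(0.84, [0.561, 0.351, 0.014], [255, 180]), (0.18, [0.429, 0.482, 0.02], [425, 16])]
wrist food_tin [(0.69, [0.417, 0.188, 0.002], [55, 6])]
scene pepper_mill [(0.75, [0.563, 0.349, 0.023], [243, 235])]
```

View pics/s3.png

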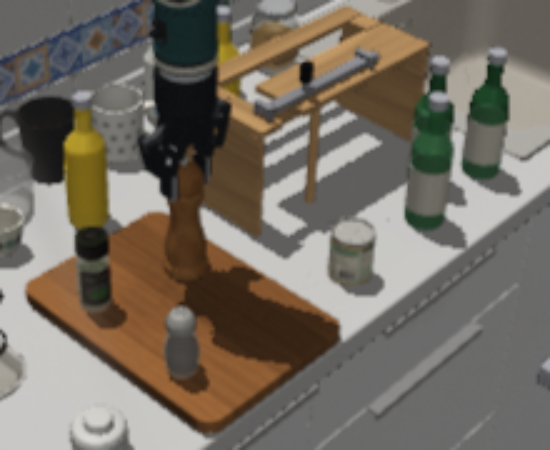

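The mill stands upright on the board (crop 185,250), beside no other thing. I let go, rise and move over the tin.

servo_tool --commands '[{"x": 0, "y": 0, "z": 0, "rx": 0, "ry": 0, "rz": 0}, {"x": 0, "y": 0, "z": 0, "rx": 0, "ry": 0, "rz": 0}, {"x": 0, "y": 0, "z": 0, "rx": 0, "ry": 0, "rz": 0}, {"x": 0, "y": 0, "z": 0, "rx": 0, "ry": 0, "rz": 0}, {"x": 0, "y": 0, "z": -0.03, "rx": 0, "ry": 0, "rz": 0}, {"x": 0, "y": 0, "z": -0.09, "rx": 0, "ry": 0, "rz": 0}, {"x": 0, "y": 0, "z": -0.13, "rx": 0, "ry": 0, "rz": 0}, {"x": 0.143, "y": -0.159, "z": -0.08, "rx": 0, "ry": 0, "rz": 0}, {"x": 0.143, "y": -0.159, "z": -0.08, "rx": 0, "ry": 0, "rz": 0}, {"x": 0.143, "y": -0.159, "z": -0.08, "rx": 0, "ry": 0, "rz": 0}, {"x": 0.143, "y": -0.159, "z": -0.08, "rx": 0, "ry": 0, "rz": 0}, {"x": 0.143, "y": -0.159, "z": -0.08, "rx": 0, "ry": 0, "rz": 0}]' --fingers -1

```text
clock: 10.1
ee_pos: [0.4157, 0.1892, 0.2332]
ee_rot: [-3.141, -0.001, 3.139]
contact_force: [0.3, 0.4, 0.6]
width: 0.999
grasp_force: 0.0
```

```bash
python3 - <<'E'
from h import *
st()
look('wrist',['food_tin','slot_mouth','bolt_knob','slot_corner'])
look('top',['pepper_mill','food_tin'])
look('scene',['pepper_mill','food_tin'])
go((0.418,0.190,0.040,180))
E
```

```text
t 10.1 p [0.4157 0.1892 0.2332] rot [-1.800e+02 -1.000e-01  1.799e+02] F [0.3 0.4 0.6] w 0.999 g 0.0 q [-0.63  0.15  0.14  2.08 -0.03  0.92  1.1 ]
wrist food_tin [(0.8, [0.418, 0.188, -0.0], [252, 163])]
wrist slot_mouth []
wrist bolt_knob []
wrist slot_corner []
top pepper_mill [(0.7, [0.56, 0.35, 0.021], [238, 229])]
top food_tin [(0.75, [0.418, 0.192, -0.002], [296, 243])]
scene pepper_mill [(0.69, [0.56, 0.349, 0.021], [244, 235])]
scene food_tin [(0.73, [0.417, 0.19, -0.002], [310, 239]), (0.25, [0.423, 0.025, -0.001], [338, 216])]
(0.418, 0.19, 0.04, 180) -> [-0.0008 -0.0011  0.1932] [-0. -0. -0.]
```

servo_tool --commands '[{"x": 0, "y": 0, "z": 0.06, "rx": 0, "ry": 0, "rz": 0}, {"x": 0, "y": 0, "z": 0.12, "rx": 0, "ry": 0, "rz": 0}, {"x": 0, "y": 0, "z": 0.16, "rx": 0, "ry": 0, "rz": 0}, {"x": 0, "y": 0, "z": 0.185, "rx": 0, "ry": 0, "rz": 0}, {"x": 0, "y": 0, "z": 0.193, "rx": 0, "ry": 0, "rz": 0}, {"x": 0, "y": 0, "z": 0.193, "rx": 0, "ry": 0, "rz": 0}]'

```text
clock: 11.4
ee_pos: [0.4172, 0.191, 0.0403]
ee_rot: [-3.141, -0.0, 3.141]
contact_force: [0.1, 0.1, 0.1]
width: 1.002
grasp_force: 0.0
```

servo_tool --commands '[{"x": 0, "y": 0, "z": 0, "rx": 0, "ry": 0, "rz": 0}, {"x": 0, "y": 0, "z": 0, "rx": 0, "ry": 0, "rz": 0}, {"x": 0, "y": 0, "z": 0, "rx": 0, "ry": 0, "rz": 0}, {"x": 0, "y": 0, "z": 0, "rx": 0, "ry": 0, "rz": 0}, {"x": 0, "y": 0, "z": 0, "rx": 0, "ry": 0, "rz": 0}, {"x": 0, "y": 0, "z": -0.02, "rx": 0, "ry": 0, "rz": 0}, {"x": 0, "y": 0, "z": -0.04, "rx": 0, "ry": 0, "rz": 0}, {"x": 0, "y": 0, "z": -0.045, "rx": 0, "ry": 0, "rz": 0}, {"x": 0, "y": 0, "z": -0.045, "rx": 0, "ry": 0, "rz": 0}]' --fingers 1 --newtons 40

```text
clock: 12.52
ee_pos: [0.4172, 0.1911, 0.0856]
ee_rot: [3.141, 0.001, 3.141]
contact_force: [1.0, 0.3, -1.9]
width: 0.664
grasp_force: 43.2
```

```bash
python3 - <<'E'
from h import *
st()
look('scene',['food_tin'])
go((0.430,0.36,0.087,180),(0.43,0.36,0.062,180))
E
```

```text
t 12.53 p [0.4172 0.1911 0.0856] rot [1.8e+02 1.0e-01 1.8e+02] F [ 1.   0.3 -1.9] w 0.664 g 43.2 q [-0.6   0.4   0.12  2.18 -0.09  0.56  1.15]
scene food_tin [(0.8, [0.415, 0.195, 0.044], [310, 229])]
(0.43, 0.36, 0.087, 180) -> [-0.0132  0.1692 -0.0022] [-0. -0. -0.]
(0.43, 0.36, 0.062, 180) -> [-0.0133  0.1693  0.0228] [-0. -0. -0.]
```

servo_tool --commands '[{"x": 0, "y": 0.045, "z": 0, "rx": 0, "ry": 0, "rz": 0}, {"x": -0.007, "y": 0.09, "z": 0, "rx": 0, "ry": 0, "rz": 0}, {"x": -0.013, "y": 0.135, "z": 0, "rx": 0, "ry": 0, "rz": 0}, {"x": -0.013, "y": 0.165, "z": 0, "rx": 0, "ry": 0, "rz": 0}, {"x": -0.013, "y": 0.169, "z": 0, "rx": 0, "ry": 0, "rz": 0}, {"x": -0.013, "y": 0.169, "z": 0.012, "rx": 0, "ry": 0, "rz": 0}, {"x": -0.013, "y": 0.169, "z": 0.019, "rx": 0, "ry": 0, "rz": 0}, {"x": -0.013, "y": 0.169, "z": 0.023, "rx": 0, "ry": 0, "rz": 0}, {"x": -0.013, "y": 0.169, "z": 0.024, "rx": 0, "ry": 0, "rz": 0}, {"x": -0.013, "y": 0.169, "z": 0.024, "rx": 0, "ry": 0, "rz": 0}]'

```text
clock: 13.88
ee_pos: [0.4299, 0.3579, 0.0626]
ee_rot: [-3.14, -0.002, 3.139]
contact_force: [-5.8, -5.2, 16.2]
width: 0.662
grasp_force: 44.9
```

```bash
python3 - <<'E'
from h import *
st()
look('wrist',['food_tin']);look('scene',['food_tin','pepper_mill'])
go((0.572,0.111,0.28,180),(0.43,0.34,0.28,180))
E
```

```text
t 13.88 p [0.4299 0.3579 0.0626] rot [-1.799e+02 -1.000e-01  1.799e+02] F [-5.8 -5.2 16.2] w 0.662 g 44.9 q [-0.84  0.57  0.1   1.95 -0.1   0.63  0.9 ]
wrist food_tin [(0.96, [0.434, 0.356, 0.021], [250, 229])]
scene food_tin [(0.76, [0.427, 0.361, 0.02], [272, 257]), (0.62, [0.563, 0.352, 0.017], [243, 236])]
scene pepper_mill [(0.7, [0.559, 0.352, 0.021], [244, 236]), (0.63, [0.588, 0.483, 0.022], [207, 250]), (0.5, [0.66, 0.161, 0.17], [263, 163])]
(0.572, 0.111, 0.28, 180) -> [-0.1423 -0.2471 -0.2172] [-0.1 -0.1 -0.1]
(0.43, 0.34, 0.28, 180) -> [ 2.000e-04 -1.840e-02 -2.173e-01] [-0.1 -0.1 -0.1]
```

servo_tool --commands '[{"x": 0, "y": 0, "z": 0, "rx": 0, "ry": 0, "rz": 0}, {"x": 0, "y": 0, "z": 0, "rx": 0, "ry": 0, "rz": 0}, {"x": 0, "y": 0, "z": 0, "rx": 0, "ry": 0, "rz": 0}, {"x": 0, "y": 0, "z": -0.05, "rx": 0, "ry": 0, "rz": 0}, {"x": 0, "y": 0, "z": -0.11, "rx": 0, "ry": 0, "rz": 0}, {"x": 0, "y": -0.04, "z": -0.16, "rx": 0, "ry": 0, "rz": 0}, {"x": -0.04, "y": -0.26, "z": -0.32, "rx": 0, "ry": 0, "rz": 0}, {"x": -0.04, "y": -0.26, "z": -0.32, "rx": 0, "ry": 0, "rz": 0}, {"x": -0.04, "y": -0.26, "z": -0.32, "rx": 0, "ry": 0, "rz": 0}, {"x": -0.04, "y": -0.26, "z": -0.32, "rx": 0, "ry": 0, "rz": 0}, {"x": -0.04, "y": -0.26, "z": -0.32, "rx": 0, "ry": 0, "rz": 0}, {"x": -0.04, "y": -0.26, "z": -0.32, "rx": 0, "ry": 0, "rz": 0}]' --fingers -1

```text
clock: 15.62
ee_pos: [0.4708, 0.0985, 0.3824]
ee_rot: [3.14, 0.003, 3.137]
contact_force: [-0.3, 0.8, -0.6]
width: 0.998
grasp_force: 0.0
```

```bash
python3 - <<'E'
from h import *
st()
R=['slot_mouth','slot_corner','slot_end','bolt_knob','rack','bottle_1','food_tin','pepper_mill']
look('wrist',R,name='w4');look('top',R);look('scene',R)
E
```

```text
t 15.62 p [0.4708 0.0985 0.3824] rot [179.9   0.2 179.8] F [-0.3  0.8 -0.6] w 0.998 g 0.0 q [-0.57  0.04  0.3   1.84 -0.01  1.26  1.31]
wrist slot_mouth [(0.91, [0.552, 0.162, 0.173], [306, 231])]
wrist slot_corner [(0.74, [0.588, 0.482, 0.02], [478, 212]), (0.71, [0.666, 0.156, 0.174], [298, 312]), (0.47, [0.433, 0.486, 0.019], [499, 120]), (0.26, [0.573, 0.11, 0.209], [264, 262])]
wrist slot_end []
wrist bolt_knob [(0.82, [0.575, 0.111, 0.209], [265, 264])]
wrist rack []
wrist bottle_1 [(0.98, [0.472, -0.057, 0.0], [160, 144]), (0.83, [0.792, 0.05, -0.004], [229, 306]), (0.7, [0.419, 0.024, -0.0], [207, 111]), (0.59, [0.434, -0.131, 0.0], [112, 121])]
wrist food_tin [(0.88, [0.433, 0.357, 0.022], [418, 120])]
wrist pepper_mill [(0.86, [0.563, 0.357, 0.014], [405, 198])]
top slot_mouth [(0.65, [0.554, 0.16, 0.168], [287, 190])]
top slot_corner [(0.94, [0.662, 0.156, 0.171], [271, 165])]
top slot_end [(0.58, [0.65, -0.079, 0.173], [331, 138]), (0.53, [0.635, 0.037, -0.001], [301, 177]), (0.4, [0.557, 0.352, 0.026], [238, 229])]
top bolt_knob [(0.74, [0.572, 0.111, 0.21], [297, 174])]
[... 518 characters left out ...]
254, 260]), (0.28, [0.511, 0.409, -0.002], [230, 250])]
scene slot_mouth [(0.58, [0.552, 0.161, 0.171], [287, 175])]
scene slot_corner [(0.92, [0.662, 0.159, 0.173], [263, 162]), (0.45, [0.56, 0.35, 0.019], [244, 236])]
scene slot_end [(0.79, [0.651, -0.081, 0.172], [310, 140]), (0.28, [0.64, 0.043, -0.003], [288, 194])]
scene bolt_knob [(0.55, [0.571, 0.117, 0.206], [292, 159])]
scene rack [(0.61, [0.64, 0.044, -0.003], [288, 194])]
scene bottle_1 [(0.86, [0.435, -0.134, -0.0], [361, 197]), (0.62, [0.423, 0.024, 0.002], [339, 216]), (0.59, [0.749, 0.355, 0.003], [205, 216])]
scene food_tin [(0.72, [0.426, 0.359, 0.024], [273, 256])]
scene pepper_mill [(0.9, [0.565, 0.35, 0.02], [243, 235])]
```

View pics/w4.png

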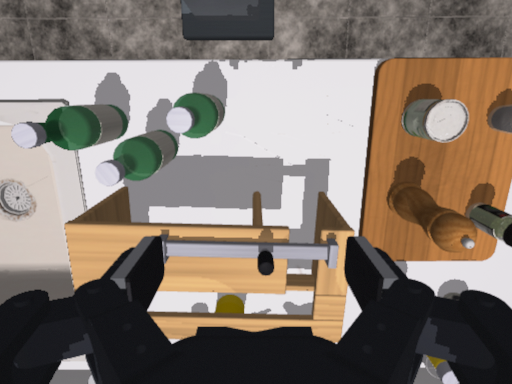

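The rack view: knob at (265,262), mouth at (306,231), bolt shut across the entry; the tin and mill stand on the board. Rack fit: origin (0.6375, 0.042), turned about -2°. Now the bolt.

```bash
cat >> h.py <<'E'
def rk(x,y,O=(0.6375,0.042),th=-0.036):
    c,s=np.cos(th),np.sin(th);return (O[0]+c*x-s*y,O[1]+s*x+c*y)
E
python3 - <<'E'
from h import *
k=rk(-.065,.07);k2=rk(-.065,-.002)
go((*k,.27,178),(*k,.208,178),(*k2,.208,178))
E
```

```text
(np.float64(0.5750615711665074), np.float64(0.1142941394914199), 0.27, 178) -> [-0.105   0.0145  0.1113] [0. 0. 2.]
(np.float64(0.5750615711665074), np.float64(0.1142941394914199), 0.208, 178) -> [-0.105   0.0145  0.1733] [0. 0. 2.]
(np.float64(0.5724701310022288), np.float64(0.042340790452789545), 0.208, 178) -> [-0.1025 -0.0575  0.1733] [0. 0. 2.]
```

servo_tool --commands '[{"x": -0.04, "y": 0.014, "z": 0.02, "rx": 0, "ry": 0, "rz": 2}, {"x": -0.08, "y": 0.014, "z": 0.06, "rx": 0, "ry": 0, "rz": 2}, {"x": -0.105, "y": 0.014, "z": 0.11, "rx": 0, "ry": 0, "rz": 2}, {"x": -0.105, "y": 0.014, "z": 0.14, "rx": 0, "ry": 0, "rz": 2}, {"x": -0.105, "y": 0.014, "z": 0.16, "rx": 0, "ry": 0, "rz": 2}, {"x": -0.105, "y": 0.014, "z": 0.173, "rx": 0, "ry": 0, "rz": 2}, {"x": -0.105, "y": 0.014, "z": 0.173, "rx": 0, "ry": 0, "rz": 2}, {"x": -0.105, "y": 0.014, "z": 0.173, "rx": 0, "ry": 0, "rz": 2}]'

```text
clock: 17.98
ee_pos: [0.5756, 0.114, 0.2093]
ee_rot: [3.141, 0.002, 3.106]
contact_force: [0.1, 0.8, 0.2]
width: 0.999
grasp_force: 0.0
```

servo_tool --commands '[{"x": 0, "y": 0, "z": 0, "rx": 0, "ry": 0, "rz": 0}, {"x": 0, "y": 0, "z": 0, "rx": 0, "ry": 0, "rz": 0}, {"x": 0, "y": 0, "z": 0, "rx": 0, "ry": 0, "rz": 0}, {"x": 0, "y": 0, "z": 0, "rx": 0, "ry": 0, "rz": 0}, {"x": 0, "y": 0, "z": 0, "rx": 0, "ry": 0, "rz": 0}, {"x": 0, "y": 0, "z": 0, "rx": 0, "ry": 0, "rz": 0}, {"x": 0, "y": 0, "z": 0, "rx": 0, "ry": 0, "rz": 0}]' --fingers 1 --newtons 25

```text
clock: 18.85
ee_pos: [0.5751, 0.1136, 0.2086]
ee_rot: [-3.141, 0.0, 3.106]
contact_force: [-1.6, -1.6, 3.5]
width: 0.201
grasp_force: 25.9
```

```bash
python3 - <<'E'
from h import *
st()
E
```

```text
t 18.85 p [0.5751 0.1136 0.2086] rot [-180.    0.  178.] F [-1.6 -1.6  3.5] w 0.201 g 25.9 q [-0.5   0.41  0.31  1.82 -0.15  0.94  1.42]
```

servo_tool --commands '[{"x": 0, "y": -0.015, "z": 0, "rx": 0, "ry": 0, "rz": 0}, {"x": 0, "y": -0.03, "z": 0, "rx": 0, "ry": 0, "rz": 0}, {"x": 0, "y": -0.045, "z": 0, "rx": 0, "ry": 0, "rz": 0}, {"x": 0, "y": -0.06, "z": 0, "rx": 0, "ry": 0, "rz": 0}, {"x": 0, "y": -0.068, "z": 0, "rx": 0, "ry": 0, "rz": 0}, {"x": 0, "y": -0.072, "z": 0, "rx": 0, "ry": 0, "rz": 0}, {"x": 0, "y": -0.072, "z": 0, "rx": 0, "ry": 0, "rz": 0}]'

```text
clock: 19.73
ee_pos: [0.5729, 0.0442, 0.2086]
ee_rot: [3.138, 0.001, 3.108]
contact_force: [0.6, 6.1, 4.9]
width: 0.201
grasp_force: 26.2
```

```bash
python3 - <<'E'
from h import *
st()
look('top',['bolt_knob']);look('scene',['bolt_knob'])
E
```

```text
t 19.73 p [0.5729 0.0442 0.2086] rot [1.798e+02 1.000e-01 1.781e+02] F [0.6 6.1 4.9] w 0.201 g 26.2 q [-0.4   0.39  0.33  1.85 -0.16  0.93  1.54]
top bolt_knob [(0.73, [0.568, 0.045, 0.207], [314, 167]), (0.37, [0.588, 0.478, 0.022], [203, 239])]
scene bolt_knob [(0.51, [0.571, 0.052, 0.207], [304, 152])]
```

servo_tool --commands '[{"x": 0, "y": 0, "z": 0, "rx": 0, "ry": 0, "rz": 0}, {"x": 0, "y": 0, "z": 0, "rx": 0, "ry": 0, "rz": 0}, {"x": 0, "y": 0, "z": 0, "rx": 0, "ry": 0, "rz": 0}, {"x": 0, "y": 0, "z": -0.04, "rx": 0, "ry": 0, "rz": 0}, {"x": 0, "y": 0, "z": -0.09, "rx": 0, "ry": 0, "rz": 0}, {"x": 0.05, "y": -0.01, "z": -0.12, "rx": 0, "ry": 0, "rz": 10}, {"x": 0.1, "y": -0.02, "z": -0.12, "rx": 0, "ry": 0, "rz": 20}, {"x": 0.15, "y": -0.028, "z": -0.1, "rx": 0, "ry": 0, "rz": 30}, {"x": 0.15, "y": -0.028, "z": -0.1, "rx": 0, "ry": 0, "rz": 40}, {"x": 0.15, "y": -0.028, "z": -0.1, "rx": 0, "ry": 0, "rz": 50}, {"x": 0.15, "y": -0.028, "z": -0.1, "rx": 0, "ry": 0, "rz": 60}, {"x": 0.15, "y": -0.028, "z": -0.1, "rx": 0, "ry": 0, "rz": 70}]' --fingers -1

```text
clock: 21.42
ee_pos: [0.4214, 0.0188, 0.3082]
ee_rot: [-3.142, 0.0, 1.878]
contact_force: [0.1, 0.1, 0.4]
width: 1.001
grasp_force: 0.0
```

servo_tool --commands '[{"x": 0, "y": 0, "z": 0, "rx": 0, "ry": 0, "rz": 10}, {"x": 0, "y": 0, "z": 0, "rx": 0, "ry": 0, "rz": 20}, {"x": 0, "y": 0, "z": 0, "rx": 0, "ry": 0, "rz": 20}, {"x": 0, "y": 0, "z": 0, "rx": 0, "ry": 0, "rz": 20}]'

```text
clock: 21.92
ee_pos: [0.4215, 0.019, 0.3082]
ee_rot: [-3.142, 0.0, 1.538]
contact_force: [-1.0, -0.6, 1.3]
width: 1.0
grasp_force: 0.0
```

```bash
cat >> h.py <<'E'
def cap(c,l='bottle_1',lim=3):
    pass
E
python3 - <<'E'
from h import *
st()
c=look('wrist',['bottle_1','bolt_knob','slot_mouth'],name='w5')
look('top',['bottle_1','bolt_knob','slot_mouth'])
look('scene',['bottle_1','bolt_knob','food_tin'])
for p in [(.42,.022,.2),(.474,-.058,.2),(.435,-.131,.2)]: print(proj(c,p))
go((.42,.022,.192,88))
E
```

```text
t 21.93 p [0.4215 0.019  0.3082] rot [-180.     0.    88.1] F [-1.  -0.6  1.3] w 1.0 g 0.0 q [-0.51 -0.02  0.38  2.07  0.01  1.09 -0.16]
wrist bottle_1 [(0.88, [0.475, -0.058, 0.0], [292, 201]), (0.79, [0.416, 0.025, 0.001], [250, 147]), (0.57, [0.434, -0.134, -0.002], [265, 247])]
wrist bolt_knob [(0.88, [0.574, 0.044, 0.209], [457, 156])]
wrist slot_mouth []
top bottle_1 [(0.85, [0.75, 0.356, -0.004], [214, 191]), (0.82, [0.784, 0.055, -0.003], [277, 149]), (0.79, [0.474, -0.055, 0.004], [344, 199]), (0.69, [0.435, -0.129, -0.0], [366, 199])]
top bolt_knob [(0.51, [0.571, 0.047, 0.208], [313, 167])]
top slot_mouth [(0.63, [0.555, 0.16, 0.169], [286, 190])]
scene bottle_1 [(0.67, [0.435, -0.134, 0.002], [362, 196]), (0.6, [0.421, 0.02, 0.001], [340, 216]), (0.6, [0.751, 0.353, 0.001], [205, 216])]
scene bolt_knob [(0.56, [0.572, 0.051, 0.205], [305, 152])]
scene food_tin [(0.79, [0.429, 0.357, 0.02], [272, 256])]
[253, 187]
[318, 274]
[274, 343]
(0.42, 0.022, 0.192, 88) -> [ 0.0027 -0.0017  0.1163] [ 0. -0. -0.]
```

View pics/w5.png

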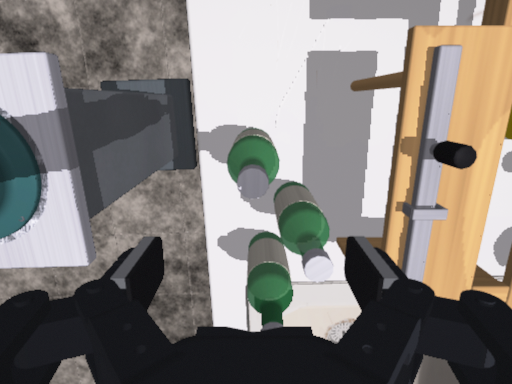

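Wrist view: the first green bottle's cap is at (252,183), as computed; the other two are at (318,267) and behind the gripper (272,330). All three are green with white labels; the yellow ones stand behind. I grip the first bottle.

servo_tool --commands '[{"x": 0.003, "y": -0.001, "z": 0.05, "rx": 0, "ry": 0, "rz": 0}, {"x": 0.003, "y": -0.001, "z": 0.09, "rx": 0, "ry": 0, "rz": 0}, {"x": 0.003, "y": -0.001, "z": 0.11, "rx": 0, "ry": 0, "rz": 0}, {"x": 0.003, "y": -0.001, "z": 0.116, "rx": 0, "ry": 0, "rz": 0}, {"x": 0.003, "y": -0.001, "z": 0.116, "rx": 0, "ry": 0, "rz": 0}]'

```text
clock: 23.15
ee_pos: [0.421, 0.0223, 0.1925]
ee_rot: [3.141, 0.0, 1.535]
contact_force: [0.1, 0.1, 0.2]
width: 1.0
grasp_force: 0.0
```

servo_tool --commands '[{"x": 0, "y": 0, "z": 0, "rx": 0, "ry": 0, "rz": 0}, {"x": 0, "y": 0, "z": 0, "rx": 0, "ry": 0, "rz": 0}, {"x": 0, "y": 0, "z": 0, "rx": 0, "ry": 0, "rz": 0}, {"x": 0, "y": 0, "z": 0, "rx": 0, "ry": 0, "rz": 0}, {"x": 0, "y": 0, "z": 0, "rx": 0, "ry": 0, "rz": 0}, {"x": 0, "y": 0, "z": 0, "rx": 0, "ry": 0, "rz": 0}, {"x": 0, "y": 0, "z": 0, "rx": 0, "ry": 0, "rz": 0}]' --fingers 1 --newtons 50

```text
clock: 24.02
ee_pos: [0.4211, 0.0223, 0.1929]
ee_rot: [3.141, -0.0, 1.535]
contact_force: [-0.9, -0.4, 5.6]
width: 0.287
grasp_force: 48.9
```

servo_tool --commands '[{"x": 0, "y": 0, "z": -0.003, "rx": 0, "ry": 0, "rz": 0}, {"x": 0, "y": 0, "z": -0.005, "rx": 0, "ry": 0, "rz": 0}, {"x": 0, "y": 0, "z": -0.005, "rx": 0, "ry": 0, "rz": 0}]'

```text
clock: 24.4
ee_pos: [0.4205, 0.0222, 0.1972]
ee_rot: [-3.141, 0.0, 1.535]
contact_force: [1.3, 0.7, -4.2]
width: 0.29
grasp_force: 49.2
```

```bash
python3 - <<'E'
from h import *
st()
c=look('wrist',['bottle_1'],name='w6');look('scene',['bottle_1'])
z=sense()['ee_pos'][2]
m=rk(-.09,.115);co=rk(.02,.115);e=rk(.02,-.118)
go((.44,rk(-.2,.115)[1],z,88),(*m,z,88),(*co,z,88),(*e,z,88))
E
```

```text
t 24.4 p [0.4205 0.0222 0.1972] rot [-180.    0.   88.] F [ 1.3  0.7 -4.2] w 0.29 g 49.2 q [-0.49  0.14  0.39  2.2  -0.07  0.81 -0.09]
wrist bottle_1 [(0.97, [0.474, -0.054, -0.0], [303, 231]), (0.84, [0.417, 0.023, 0.006], [251, 167]), (0.59, [0.438, -0.132, -0.001], [273, 290])]
scene bottle_1 [(0.58, [0.418, 0.022, 0.004], [340, 216]), (0.25, [0.43, 0.36, 0.021], [271, 256])]
(0.44, np.float64(0.16412393294858618), np.float64(0.19713244553528445), 88) -> [ 0.1425  0.0144 -0.    ] [-0.  0. -0.]
(np.float64(0.551697419519657), np.float64(0.16016478825316058), np.float64(0.19713244553528445), 88) -> [ 1.425e-01  1.262e-01 -1.000e-04] [-0.  0. -0.]
(np.float64(0.6616261472175644), np.float64(0.15620564355773497), np.float64(0.19713244553528445), 88) -> [ 1.424e-01  2.362e-01 -1.000e-04] [-0.  0. -0.]
(np.float64(0.6532399589081629), np.float64(-0.07664338874783264), np.float64(0.19713244553528445), 88) -> [-9.060e-02  2.361e-01 -1.000e-04] [-0.  0. -0.]
```

```bash
python3 - <<'E'
import cv2
a=cv2.imread('pics/w6.png')[100:300,130:390];cv2.imwrite('pics/w6c.png',cv2.resize(a,None,fx=2.6,fy=2.6,interpolation=2))
E
```

```text
(no output)
```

View pics/w6c.png

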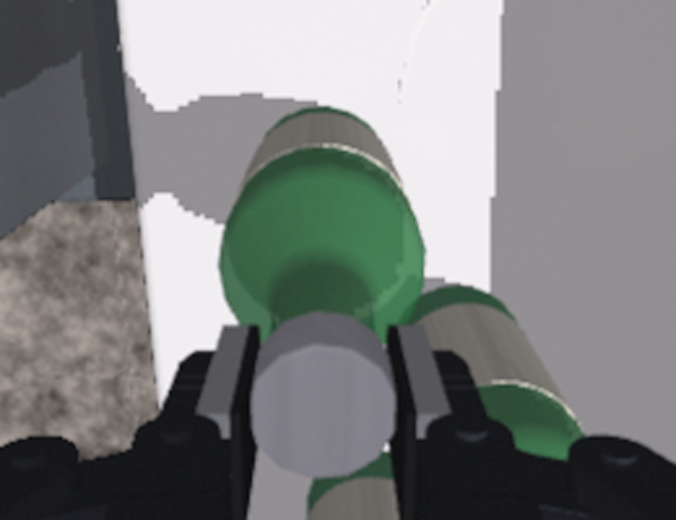

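The cap sits between the pads, centred (crop 322,395), bottle hanging upright. I carry it to before the mouth and then in.

servo_tool --commands '[{"x": 0.03, "y": 0.0, "z": 0, "rx": 0, "ry": 0, "rz": 0}, {"x": 0.065, "y": 0.005, "z": 0, "rx": 0, "ry": 0, "rz": 0}, {"x": 0.1, "y": 0.01, "z": 0, "rx": 0, "ry": 0, "rz": 0}, {"x": 0.13, "y": 0.014, "z": 0, "rx": 0, "ry": 0, "rz": 0}, {"x": 0.1425, "y": 0.014, "z": 0, "rx": 0, "ry": 0, "rz": 0}, {"x": 0.1425, "y": 0.014, "z": 0, "rx": 0, "ry": 0, "rz": 0}, {"x": 0.1425, "y": 0.04, "z": 0, "rx": 0, "ry": 0, "rz": 0}, {"x": 0.1425, "y": 0.065, "z": 0, "rx": 0, "ry": 0, "rz": 0}, {"x": 0.1425, "y": 0.08, "z": 0, "rx": 0, "ry": 0, "rz": 0}, {"x": 0.1425, "y": 0.085, "z": 0, "rx": 0, "ry": 0, "rz": 0}, {"x": 0.1425, "y": 0.085, "z": 0, "rx": 0, "ry": 0, "rz": 0}]'

```text
clock: 25.98
ee_pos: [0.5101, 0.1612, 0.197]
ee_rot: [-3.14, 0.0, 1.535]
contact_force: [-0.8, 0.2, -4.2]
width: 0.284
grasp_force: 49.5
```

```bash
python3 - <<'E'
from h import *
st()
look('wrist',['bottle_1','slot_mouth','slot_corner'],name='w7');c=look('scene',['bottle_1','slot_mouth'])
cv2.imwrite('pics/s7.png',cv2.resize(c['frame'][110:260,210:400],None,fx=3.5,fy=3.5))
z=sense()['ee_pos'][2]
go((*rk(-.09,.115),z,88),(*rk(.02,.115),z,88),(*rk(.02,-.118),z,88))
E
```

```text
t 25.98 p [0.5101 0.1612 0.197 ] rot [-179.9    0.    87.9] F [-0.8  0.2 -4.2] w 0.284 g 49.5 q [-0.62  0.34  0.3   1.95 -0.13  0.88 -0.29]
wrist bottle_1 [(0.71, [0.474, -0.057, -0.001], [233, 334]), (0.71, [0.792, 0.05, -0.004], [495, 250]), (0.65, [0.509, 0.161, 0.005], [254, 168])]
wrist slot_mouth [(0.67, [0.554, 0.164, 0.174], [338, 229])]
wrist slot_corner []
scene bottle_1 [(0.95, [0.476, -0.056, 0.001], [340, 200]), (0.72, [0.435, -0.133, -0.002], [361, 197]), (0.71, [0.511, 0.161, 0.004], [294, 221]), (0.64, [0.752, 0.351, 0.005], [205, 214])]
scene slot_mouth [(0.59, [0.552, 0.162, 0.171], [287, 175])]
(np.float64(0.551697419519657), np.float64(0.16016478825316058), np.float64(0.19740308641678875), 88) -> [-0.0002  0.0414 -0.    ] [-0. -0. -0.]
(np.float64(0.6616261472175644), np.float64(0.15620564355773497), np.float64(0.19740308641678875), 88) -> [-0.0003  0.1514 -0.    ] [-0. -0. -0.]
(np.float64(0.6532399589081629), np.float64(-0.07664338874783264), np.float64(0.19740308641678875), 88) -> [-0.2333  0.1511 -0.    ] [-0. -0. -0.]
```

View pics/s7.png

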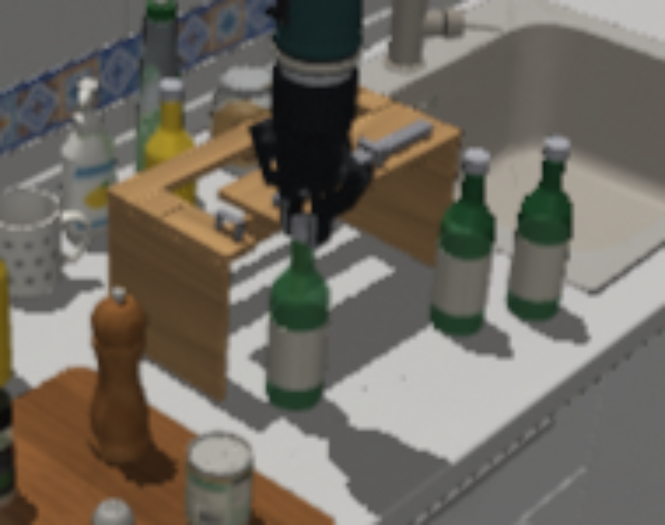

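The bottle hangs upright in line with the mouth; the entry is free. I go in to the corner in small steps.

servo_tool --commands '[{"x": 0.001, "y": 0.018, "z": 0, "rx": 0, "ry": 0, "rz": 0}, {"x": 0.001, "y": 0.036, "z": 0, "rx": 0, "ry": 0, "rz": 0}, {"x": 0.001, "y": 0.054, "z": 0, "rx": 0, "ry": 0, "rz": 0}, {"x": 0.001, "y": 0.072, "z": 0, "rx": 0, "ry": 0, "rz": 0}, {"x": 0.001, "y": 0.09, "z": 0, "rx": 0, "ry": 0, "rz": 0}, {"x": 0.001, "y": 0.09, "z": 0, "rx": 0, "ry": 0, "rz": 0}]'

```text
clock: 27.08
ee_pos: [0.6014, 0.1592, 0.1971]
ee_rot: [3.141, 0.0, 1.535]
contact_force: [-0.2, 0.3, -3.4]
width: 0.286
grasp_force: 49.7
```

servo_tool --commands '[{"x": 0, "y": 0.018, "z": 0, "rx": 0, "ry": 0, "rz": 0}, {"x": 0, "y": 0.036, "z": 0, "rx": 0, "ry": 0, "rz": 0}, {"x": 0, "y": 0.052, "z": 0, "rx": 0, "ry": 0, "rz": 0}, {"x": 0, "y": 0.061, "z": 0, "rx": 0, "ry": 0, "rz": 0}, {"x": 0, "y": 0.061, "z": 0, "rx": 0, "ry": 0, "rz": 0}]'

```text
clock: 27.7
ee_pos: [0.6613, 0.1572, 0.197]
ee_rot: [-3.141, 0.0, 1.535]
contact_force: [-0.6, -0.2, -3.2]
width: 0.287
grasp_force: 49.8
```

```bash
python3 - <<'E'
from h import *
st()
z=sense()['ee_pos'][2]
go((*rk(.02,.115),z,88),(*rk(.02,-.118),z,88))
look('top',['slot_corner','bottle_1'])
E
```

```text
t 27.7 p [0.6613 0.1572 0.197 ] rot [-180.    0.   88.] F [-0.6 -0.2 -3.2] w 0.287 g 49.8 q [-0.49  0.57  0.3   1.58 -0.19  1.02 -0.17]
(np.float64(0.6616261472175644), np.float64(0.15620564355773497), np.float64(0.19704269225057128), 88) -> [-0.001   0.0004 -0.    ] [-0.  0. -0.]
(np.float64(0.6532399589081629), np.float64(-0.07664338874783264), np.float64(0.19704269225057128), 88) -> [-0.234   0.0003  0.    ] [-0.  0. -0.]
top slot_corner [(0.98, [0.662, 0.156, 0.172], [271, 164]), (0.58, [0.432, 0.483, 0.025], [222, 277]), (0.27, [0.436, -0.131, -0.002], [367, 199])]
top bottle_1 [(0.78, [0.752, 0.354, -0.003], [214, 190]), (0.65, [0.66, 0.158, 0.006], [270, 185]), (0.61, [0.473, -0.057, 0.006], [345, 199]), (0.61, [0.433, -0.131, -0.004], [367, 199])]
```

No contact on the way. Along the side arm to the right now.

servo_tool --commands '[{"x": -0.02, "y": 0, "z": 0, "rx": 0, "ry": 0, "rz": 0}, {"x": -0.042, "y": 0, "z": 0, "rx": 0, "ry": 0, "rz": 0}, {"x": -0.064, "y": 0, "z": 0, "rx": 0, "ry": 0, "rz": 0}, {"x": -0.086, "y": 0, "z": 0, "rx": 0, "ry": 0, "rz": 0}, {"x": -0.108, "y": 0, "z": 0, "rx": 0, "ry": 0, "rz": 0}, {"x": -0.13, "y": 0, "z": 0, "rx": 0, "ry": 0, "rz": 0}, {"x": -0.15, "y": 0, "z": 0, "rx": 0, "ry": 0, "rz": 0}, {"x": -0.15, "y": 0, "z": 0, "rx": 0, "ry": 0, "rz": 0}]'

```text
clock: 28.85
ee_pos: [0.6563, 0.0042, 0.1974]
ee_rot: [3.141, 0.002, 1.532]
contact_force: [-0.7, -0.7, -4.0]
width: 0.288
grasp_force: 49.8
```

servo_tool --commands '[{"x": -0.02, "y": 0, "z": 0, "rx": 0, "ry": 0, "rz": 0}, {"x": -0.04, "y": 0, "z": 0, "rx": 0, "ry": 0, "rz": 0}, {"x": -0.06, "y": 0, "z": 0, "rx": 0, "ry": 0, "rz": 0}, {"x": -0.075, "y": 0, "z": 0, "rx": 0, "ry": 0, "rz": 0}, {"x": -0.082, "y": 0, "z": 0, "rx": 0, "ry": 0, "rz": 0}, {"x": -0.082, "y": 0, "z": 0, "rx": 0, "ry": 0, "rz": 0}, {"x": -0.082, "y": 0, "z": 0.003, "rx": 0, "ry": 0, "rz": 0}, {"x": -0.082, "y": 0, "z": 0.005, "rx": 0, "ry": 0, "rz": 0}, {"x": -0.082, "y": 0, "z": 0.005, "rx": 0, "ry": 0, "rz": 0}]'

```text
clock: 29.98
ee_pos: [0.6539, -0.0739, 0.1931]
ee_rot: [3.14, -0.0, 1.536]
contact_force: [0.1, 1.0, 1.6]
width: 0.285
grasp_force: 50.2
```

```bash
python3 - <<'E'
from h import *
st()
look('top',['bottle_1']);look('scene',['bottle_1'])
go((.474,-.057,.31,88),(.474,-.057,.192,88))
E
```

```text
t 29.98 p [ 0.6539 -0.0739  0.1931] rot [179.9  -0.   88. ] F [0.1 1.  1.6] w 0.285 g 50.2 q [-0.18  0.54  0.34  1.65 -0.21  0.99  0.19]
top bottle_1 [(0.87, [0.476, -0.056, 0.004], [344, 198]), (0.79, [0.752, 0.358, -0.003], [213, 190]), (0.73, [0.782, 0.05, -0.0], [279, 149]), (0.69, [0.435, -0.13, -0.002], [366, 199])]
scene bottle_1 [(0.93, [0.436, -0.136, -0.0], [362, 196]), (0.85, [0.652, -0.074, -0.0], [306, 180]), (0.85, [0.75, 0.351, 0.003], [205, 215]), (0.57, [0.479, -0.06, 0.001], [340, 200])]
(0.474, -0.057, 0.31, 88) -> [ 0.0109 -0.1802 -0.1172] [ 0.1 -0.  -0. ]
(0.474, -0.057, 0.192, 88) -> [ 0.0109 -0.1803  0.0008] [ 0.1 -0.  -0. ]
```

servo_tool --commands '[{"x": 0, "y": 0, "z": 0, "rx": 0, "ry": 0, "rz": 0}, {"x": 0, "y": 0, "z": 0, "rx": 0, "ry": 0, "rz": 0}, {"x": 0, "y": 0, "z": 0, "rx": 0, "ry": 0, "rz": 0}, {"x": 0, "y": 0, "z": -0.03, "rx": 0, "ry": 0, "rz": 0}, {"x": 0, "y": 0, "z": -0.08, "rx": 0, "ry": 0, "rz": 0}, {"x": 0, "y": -0.04, "z": -0.117, "rx": 0, "ry": 0, "rz": 0}, {"x": 0.011, "y": -0.18, "z": -0.117, "rx": 0, "ry": 0, "rz": 0}, {"x": 0.011, "y": -0.18, "z": -0.117, "rx": 0, "ry": 0, "rz": 0}, {"x": 0.011, "y": -0.18, "z": -0.117, "rx": 0, "ry": 0, "rz": 0}, {"x": 0.011, "y": -0.18, "z": -0.117, "rx": 0, "ry": 0, "rz": 0}, {"x": 0.011, "y": -0.18, "z": -0.117, "rx": 0, "ry": 0, "rz": 0}]' --fingers -1

```text
clock: 31.55
ee_pos: [0.4755, -0.0573, 0.3096]
ee_rot: [3.14, 0.001, 1.535]
contact_force: [0.1, -0.7, -0.1]
width: 0.999
grasp_force: 0.0
```

```bash
python3 - <<'E'
from h import *
st()
look('wrist',['bottle_1'],name='w8')
look('top',['bottle_1','food_tin']);look('scene',['bottle_1'])
go((.4745,-.057,.192,88))
E
```

```text
t 31.55 p [ 0.4755 -0.0573  0.3096] rot [179.9   0.   88. ] F [ 0.1 -0.7 -0.1] w 0.999 g 0.0 q [-0.29  0.1   0.37  1.95 -0.04  1.1   0.06]
wrist bottle_1 [(0.89, [0.474, -0.057, -0.0], [253, 150]), (0.81, [0.434, -0.135, -0.001], [228, 202]), (0.69, [0.791, 0.049, -0.002], [486, 64])]
top bottle_1 [(0.93, [0.476, -0.055, 0.005], [344, 199]), (0.91, [0.786, 0.055, 0.0], [277, 149]), (0.75, [0.752, 0.356, -0.002], [213, 190]), (0.71, [0.436, -0.129, -0.001], [366, 199])]
top food_tin [(0.55, [0.434, -0.131, -0.004], [367, 199]), (0.51, [0.434, 0.36, 0.022], [253, 260])]
scene bottle_1 [(0.95, [0.752, 0.352, 0.006], [205, 214]), (0.84, [0.432, -0.133, 0.0], [362, 197]), (0.76, [0.477, -0.06, 0.001], [340, 200])]
(0.4745, -0.057, 0.192, 88) -> [0.0003 0.0003 0.117 ] [-0.  0. -0.]
```

View pics/w8.png

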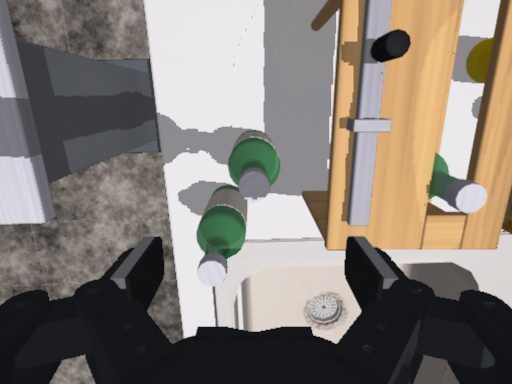

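The first bottle stands in the slot's end (455,185); the second's cap (255,180) is on the jaws' centre line.

servo_tool --commands '[{"x": 0, "y": 0, "z": 0.05, "rx": 0, "ry": 0, "rz": 0}, {"x": 0, "y": 0, "z": 0.09, "rx": 0, "ry": 0, "rz": 0}, {"x": 0, "y": 0, "z": 0.11, "rx": 0, "ry": 0, "rz": 0}, {"x": 0, "y": 0, "z": 0.117, "rx": 0, "ry": 0, "rz": 0}, {"x": 0, "y": 0, "z": 0.117, "rx": 0, "ry": 0, "rz": 0}]'

```text
clock: 32.52
ee_pos: [0.4742, -0.0573, 0.1924]
ee_rot: [-3.142, 0.0, 1.535]
contact_force: [0.0, -0.3, 0.8]
width: 0.999
grasp_force: 0.0
```

servo_tool --commands '[{"x": 0, "y": 0, "z": 0, "rx": 0, "ry": 0, "rz": 0}, {"x": 0, "y": 0, "z": 0, "rx": 0, "ry": 0, "rz": 0}, {"x": 0, "y": 0, "z": 0, "rx": 0, "ry": 0, "rz": 0}, {"x": 0, "y": 0, "z": 0, "rx": 0, "ry": 0, "rz": 0}, {"x": 0, "y": 0, "z": 0, "rx": 0, "ry": 0, "rz": 0}, {"x": 0, "y": 0, "z": 0, "rx": 0, "ry": 0, "rz": 0}, {"x": 0, "y": 0, "z": 0, "rx": 0, "ry": 0, "rz": 0}, {"x": 0, "y": 0, "z": -0.003, "rx": 0, "ry": 0, "rz": 0}, {"x": 0, "y": 0, "z": -0.005, "rx": 0, "ry": 0, "rz": 0}, {"x": 0, "y": 0, "z": -0.005, "rx": 0, "ry": 0, "rz": 0}]' --fingers 1 --newtons 50

```text
clock: 33.78
ee_pos: [0.4735, -0.0571, 0.197]
ee_rot: [-3.141, 0.0, 1.535]
contact_force: [-1.1, -0.1, -3.2]
width: 0.291
grasp_force: 49.2
```

```bash
python3 - <<'E'
from h import *
st()
z=sense()['ee_pos'][2]
go((.45,.1645,z,88),(.51,.1622,z,88))
E
```

```text
t 33.77 p [ 0.4735 -0.0571  0.197 ] rot [-180.    0.   88.] F [-1.1 -0.1 -3.2] w 0.291 g 49.2 q [-0.26  0.24  0.36  2.08 -0.11  0.84  0.13]
(0.45, 0.1645, np.float64(0.19695739574298685), 88) -> [ 0.2207 -0.0313  0.    ] [-0.  0. -0.]
(0.51, 0.1622, np.float64(0.19695739574298685), 88) -> [ 0.2205  0.0287 -0.    ] [-0.  0. -0.]
```

servo_tool --commands '[{"x": 0.03, "y": -0.005, "z": 0, "rx": 0, "ry": 0, "rz": 0}, {"x": 0.065, "y": -0.015, "z": 0, "rx": 0, "ry": 0, "rz": 0}, {"x": 0.1, "y": -0.025, "z": 0, "rx": 0, "ry": 0, "rz": 0}, {"x": 0.135, "y": -0.03, "z": 0, "rx": 0, "ry": 0, "rz": 0}, {"x": 0.17, "y": -0.03, "z": 0, "rx": 0, "ry": 0, "rz": 0}, {"x": 0.2, "y": -0.025, "z": 0, "rx": 0, "ry": 0, "rz": 0}, {"x": 0.215, "y": -0.015, "z": 0, "rx": 0, "ry": 0, "rz": 0}, {"x": 0.2205, "y": 0.005, "z": 0, "rx": 0, "ry": 0, "rz": 0}, {"x": 0.2205, "y": 0.022, "z": 0, "rx": 0, "ry": 0, "rz": 0}, {"x": 0.2205, "y": 0.029, "z": 0, "rx": 0, "ry": 0, "rz": 0}, {"x": 0.2205, "y": 0.029, "z": 0, "rx": 0, "ry": 0, "rz": 0}]'

```text
clock: 35.15
ee_pos: [0.5109, 0.1612, 0.197]
ee_rot: [-3.141, 0.001, 1.534]
contact_force: [-0.6, 0.4, -3.6]
width: 0.287
grasp_force: 49.4
```

```bash
python3 - <<'E'
from h import *
st()
look('scene',['bottle_1'])
look('wrist',['bottle_1'],name='w9')
z=sense()['ee_pos'][2]
go((*rk(-.09,.115),z,88),(*rk(.02,.115),z,88),(*rk(.02,-.057),z,88))
E
```

```text
t 35.15 p [0.5109 0.1612 0.197 ] rot [-180.     0.    87.9] F [-0.6  0.4 -3.6] w 0.287 g 49.4 q [-0.56  0.33  0.23  1.94 -0.1   0.88 -0.31]
scene bottle_1 [(0.97, [0.433, -0.134, 0.001], [362, 197]), (0.89, [0.513, 0.16, 0.005], [294, 221]), (0.67, [0.751, 0.351, 0.005], [205, 215]), (0.55, [0.655, -0.074, 0.002], [305, 179])]
wrist bottle_1 [(0.93, [0.791, 0.046, -0.004], [494, 253]), (0.9, [0.508, 0.161, 0.005], [253, 169])]
(np.float64(0.551697419519657), np.float64(0.16016478825316058), np.float64(0.19725628556576588), 88) -> [-0.0004  0.0416 -0.    ] [-0. -0. -0.]
(np.float64(0.6616261472175644), np.float64(0.15620564355773497), np.float64(0.19725628556576588), 88) -> [-4.000e-04  1.516e-01 -1.000e-04] [-0. -0. -0.]
(np.float64(0.6554354846028989), np.float64(-0.01568291247899306), np.float64(0.19725628556576588), 88) -> [-1.724e-01  1.515e-01 -1.000e-04] [-0. -0. -0.]
```

servo_tool --commands '[{"x": 0, "y": 0.018, "z": 0, "rx": 0, "ry": 0, "rz": 0}, {"x": 0, "y": 0.036, "z": 0, "rx": 0, "ry": 0, "rz": 0}, {"x": 0, "y": 0.054, "z": 0, "rx": 0, "ry": 0, "rz": 0}, {"x": 0, "y": 0.074, "z": 0, "rx": 0, "ry": 0, "rz": 0}, {"x": 0, "y": 0.094, "z": 0, "rx": 0, "ry": 0, "rz": 0}, {"x": 0, "y": 0.114, "z": 0, "rx": 0, "ry": 0, "rz": 0}, {"x": 0, "y": 0.134, "z": 0, "rx": 0, "ry": 0, "rz": 0}, {"x": 0, "y": 0.148, "z": 0, "rx": 0, "ry": 0, "rz": 0}, {"x": 0, "y": 0.1515, "z": 0, "rx": 0, "ry": 0, "rz": 0}, {"x": 0, "y": 0.1515, "z": 0, "rx": 0, "ry": 0, "rz": 0}]'

```text
clock: 36.6
ee_pos: [0.6616, 0.1568, 0.1971]
ee_rot: [-3.141, 0.0, 1.535]
contact_force: [-0.8, 0.0, -3.5]
width: 0.286
grasp_force: 49.6
```

servo_tool --commands '[{"x": -0.02, "y": 0, "z": 0, "rx": 0, "ry": 0, "rz": 0}, {"x": -0.042, "y": 0, "z": 0, "rx": 0, "ry": 0, "rz": 0}, {"x": -0.064, "y": 0, "z": 0, "rx": 0, "ry": 0, "rz": 0}, {"x": -0.086, "y": 0, "z": 0, "rx": 0, "ry": 0, "rz": 0}, {"x": -0.108, "y": 0, "z": 0, "rx": 0, "ry": 0, "rz": 0}, {"x": -0.13, "y": 0, "z": 0, "rx": 0, "ry": 0, "rz": 0}, {"x": -0.15, "y": 0, "z": 0, "rx": 0, "ry": 0, "rz": 0}, {"x": -0.165, "y": 0, "z": 0, "rx": 0, "ry": 0, "rz": 0}, {"x": -0.17, "y": 0, "z": 0, "rx": 0, "ry": 0, "rz": 0}, {"x": -0.17, "y": 0, "z": 0.003, "rx": 0, "ry": 0, "rz": 0}, {"x": -0.17, "y": 0, "z": 0.005, "rx": 0, "ry": 0, "rz": 0}, {"x": -0.17, "y": 0, "z": 0.005, "rx": 0, "ry": 0, "rz": 0}]'

```text
clock: 38.1
ee_pos: [0.6567, -0.012, 0.193]
ee_rot: [3.14, -0.001, 1.537]
contact_force: [0.7, 0.4, 1.7]
width: 0.291
grasp_force: 50.0
```

```bash
python3 - <<'E'
from h import *
st()
look('top',['bottle_1']);look('scene',['bottle_1'])
go((.434,-.132,.31,88))
E
```

```text
t 38.1 p [ 0.6567 -0.012   0.193 ] rot [179.9  -0.   88.1] F [0.7 0.4 1.7] w 0.291 g 50.0 q [-0.22  0.53  0.27  1.65 -0.16  0.98  0.06]
top bottle_1 [(0.88, [0.786, 0.054, -0.002], [277, 149]), (0.87, [0.436, -0.13, -0.002], [366, 199]), (0.84, [0.748, 0.356, -0.002], [214, 191]), (0.54, [0.419, 0.617, -0.002], [190, 301])]
scene bottle_1 [(0.85, [0.75, 0.35, 0.003], [206, 215]), (0.8, [0.653, -0.076, 0.001], [306, 180]), (0.74, [0.433, -0.135, -0.0], [362, 197]), (0.65, [0.66, -0.013, -0.001], [294, 186])]
(0.434, -0.132, 0.31, 88) -> [-0.1271 -0.2181 -0.1173] [ 0.1 -0.   0. ]
```

servo_tool --commands '[{"x": 0, "y": 0, "z": 0, "rx": 0, "ry": 0, "rz": 0}, {"x": 0, "y": 0, "z": 0, "rx": 0, "ry": 0, "rz": 0}, {"x": 0, "y": 0, "z": 0, "rx": 0, "ry": 0, "rz": 0}, {"x": 0, "y": 0, "z": -0.03, "rx": 0, "ry": 0, "rz": 0}, {"x": 0, "y": 0, "z": -0.08, "rx": 0, "ry": 0, "rz": 0}, {"x": 0, "y": -0.04, "z": -0.117, "rx": 0, "ry": 0, "rz": 0}, {"x": -0.127, "y": -0.218, "z": -0.117, "rx": 0, "ry": 0, "rz": 0}, {"x": -0.127, "y": -0.218, "z": -0.117, "rx": 0, "ry": 0, "rz": 0}, {"x": -0.127, "y": -0.218, "z": -0.117, "rx": 0, "ry": 0, "rz": 0}, {"x": -0.127, "y": -0.218, "z": -0.117, "rx": 0, "ry": 0, "rz": 0}, {"x": -0.127, "y": -0.218, "z": -0.117, "rx": 0, "ry": 0, "rz": 0}, {"x": -0.127, "y": -0.218, "z": -0.117, "rx": 0, "ry": 0, "rz": 0}]' --fingers -1

```text
clock: 39.8
ee_pos: [0.4344, -0.1318, 0.3096]
ee_rot: [3.141, -0.0, 1.536]
contact_force: [0.6, 0.9, -0.1]
width: 1.001
grasp_force: 0.0
```

```bash
python3 - <<'E'
from h import *
st()
c=look('wrist',['bottle_1'],name='w10')
look('top',['bottle_1','food_tin']);look('scene',['bottle_1','food_tin'])
print(proj(c,(.434,-.132,.2)))
go((.4345,-.132,.192,88))
E
```

```text
t 39.8 p [ 0.4344 -0.1318  0.3096] rot [179.9  -0.   88. ] F [ 0.6  0.9 -0.1] w 1.001 g 0.0 q [-0.13  0.05  0.37  2.   -0.02  1.09  0.21]
wrist bottle_1 [(0.73, [0.437, -0.132, -0.003], [256, 150])]
top bottle_1 [(0.91, [0.753, 0.354, -0.003], [214, 190]), (0.85, [0.784, 0.055, 0.004], [277, 149]), (0.63, [0.436, -0.13, -0.002], [366, 199])]
top food_tin [(0.65, [0.43, 0.36, 0.02], [253, 261])]
scene bottle_1 [(0.83, [0.657, -0.014, 0.0], [295, 186]), (0.58, [0.75, 0.353, 0.004], [205, 215]), (0.57, [0.436, -0.134, -0.002], [361, 197]), (0.54, [0.654, -0.074, -0.002], [305, 180])]
scene food_tin [(0.65, [0.43, 0.358, 0.02], [272, 256])]
[254, 191]
(0.4345, -0.132, 0.192, 88) -> [1.000e-04 6.000e-04 1.171e-01] [-0.  0. -0.]
```

View pics/w10.png

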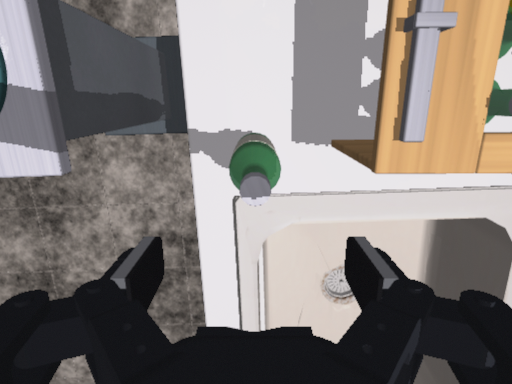

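The third bottle's cap (256,187) lies on the jaws' centre line; the other two show in the slot at the right edge. I grip it.

servo_tool --commands '[{"x": 0, "y": 0.001, "z": 0.05, "rx": 0, "ry": 0, "rz": 0}, {"x": 0, "y": 0.001, "z": 0.09, "rx": 0, "ry": 0, "rz": 0}, {"x": 0, "y": 0.001, "z": 0.11, "rx": 0, "ry": 0, "rz": 0}, {"x": 0, "y": 0.001, "z": 0.117, "rx": 0, "ry": 0, "rz": 0}, {"x": 0, "y": 0.001, "z": 0.117, "rx": 0, "ry": 0, "rz": 0}]'

```text
clock: 40.83
ee_pos: [0.435, -0.1324, 0.1924]
ee_rot: [-3.142, 0.0, 1.535]
contact_force: [0.5, 0.0, 0.2]
width: 0.998
grasp_force: 0.0
```

servo_tool --commands '[{"x": 0, "y": 0, "z": 0, "rx": 0, "ry": 0, "rz": 0}, {"x": 0, "y": 0, "z": 0, "rx": 0, "ry": 0, "rz": 0}, {"x": 0, "y": 0, "z": 0, "rx": 0, "ry": 0, "rz": 0}, {"x": 0, "y": 0, "z": 0, "rx": 0, "ry": 0, "rz": 0}, {"x": 0, "y": 0, "z": 0, "rx": 0, "ry": 0, "rz": 0}, {"x": 0, "y": 0, "z": 0, "rx": 0, "ry": 0, "rz": 0}, {"x": 0, "y": 0, "z": 0, "rx": 0, "ry": 0, "rz": 0}, {"x": 0, "y": 0, "z": -0.003, "rx": 0, "ry": 0, "rz": 0}, {"x": 0, "y": 0, "z": -0.005, "rx": 0, "ry": 0, "rz": 0}, {"x": 0, "y": 0, "z": -0.005, "rx": 0, "ry": 0, "rz": 0}]' --fingers 1 --newtons 50

```text
clock: 42.08
ee_pos: [0.4345, -0.1323, 0.1971]
ee_rot: [-3.141, -0.0, 1.535]
contact_force: [0.1, -0.1, -3.5]
width: 0.286
grasp_force: 49.3
```

```bash
python3 - <<'E'
from h import *
st()
z=sense()['ee_pos'][2]
go((.44,.1645,z,88),(.51,.1622,z,88))
E
```

```text
t 42.08 p [ 0.4345 -0.1323  0.1971] rot [-180.   -0.   88.] F [ 0.1 -0.1 -3.5] w 0.286 g 49.3 q [-0.1   0.2   0.37  2.13 -0.1   0.83  0.29]
(0.44, 0.1645, np.float64(0.19711092611494702), 88) -> [ 0.2968 -0.005   0.    ] [-0. -0. -0.]
(0.51, 0.1622, np.float64(0.19711092611494702), 88) -> [ 0.297  0.065 -0.   ] [-0. -0. -0.]
```

servo_tool --commands '[{"x": 0.03, "y": 0, "z": 0, "rx": 0, "ry": 0, "rz": 0}, {"x": 0.07, "y": 0, "z": 0, "rx": 0, "ry": 0, "rz": 0}, {"x": 0.11, "y": 0, "z": 0, "rx": 0, "ry": 0, "rz": 0}, {"x": 0.15, "y": 0, "z": 0, "rx": 0, "ry": 0, "rz": 0}, {"x": 0.19, "y": 0, "z": 0, "rx": 0, "ry": 0, "rz": 0}, {"x": 0.23, "y": 0, "z": 0, "rx": 0, "ry": 0, "rz": 0}, {"x": 0.265, "y": 0.005, "z": 0, "rx": 0, "ry": 0, "rz": 0}, {"x": 0.29, "y": 0.02, "z": 0, "rx": 0, "ry": 0, "rz": 0}, {"x": 0.297, "y": 0.04, "z": 0, "rx": 0, "ry": 0, "rz": 0}, {"x": 0.297, "y": 0.058, "z": 0, "rx": 0, "ry": 0, "rz": 0}, {"x": 0.297, "y": 0.065, "z": 0, "rx": 0, "ry": 0, "rz": 0}, {"x": 0.297, "y": 0.065, "z": 0, "rx": 0, "ry": 0, "rz": 0}]'

```text
clock: 43.58
ee_pos: [0.5099, 0.1618, 0.1969]
ee_rot: [-3.141, 0.0, 1.535]
contact_force: [-0.3, 0.9, -2.0]
width: 0.287
grasp_force: 49.4
```

```bash
python3 - <<'E'
from h import *
st()
look('scene',['bottle_1'])
look('wrist',['bottle_1'])
z=sense()['ee_pos'][2]
go((*rk(-.09,.115),z,88),(*rk(.02,.115),z,88),(*rk(.02,.006),z,88))
E
```

```text
t 43.58 p [0.5099 0.1618 0.1969] rot [-179.9    0.    87.9] F [-0.3  0.9 -2. ] w 0.287 g 49.4 q [-0.51  0.33  0.18  1.94 -0.07  0.88 -0.34]
scene bottle_1 [(0.7, [0.747, 0.351, 0.002], [206, 216]), (0.67, [0.652, -0.074, -0.002], [306, 180]), (0.59, [0.509, 0.159, 0.002], [294, 222]), (0.53, [0.656, -0.01, -0.002], [294, 187])]
wrist bottle_1 [(0.83, [0.794, 0.051, -0.003], [498, 251]), (0.66, [0.508, 0.161, 0.004], [253, 169])]
(np.float64(0.551697419519657), np.float64(0.16016478825316058), np.float64(0.19727973861280423), 88) -> [-0.0005  0.0422 -0.    ] [-0. -0. -0.]
(np.float64(0.6616261472175644), np.float64(0.15620564355773497), np.float64(0.19727973861280423), 88) -> [-6.000e-04  1.522e-01 -1.000e-04] [-0. -0. -0.]
(np.float64(0.6577029947466426), np.float64(0.04727626792980848), np.float64(0.19727973861280423), 88) -> [-1.096e-01  1.521e-01 -1.000e-04] [-0. -0. -0.]
```

servo_tool --commands '[{"x": -0.001, "y": 0.018, "z": 0, "rx": 0, "ry": 0, "rz": 0}, {"x": -0.001, "y": 0.036, "z": 0, "rx": 0, "ry": 0, "rz": 0}, {"x": -0.001, "y": 0.054, "z": 0, "rx": 0, "ry": 0, "rz": 0}, {"x": -0.001, "y": 0.074, "z": 0, "rx": 0, "ry": 0, "rz": 0}, {"x": -0.001, "y": 0.094, "z": 0, "rx": 0, "ry": 0, "rz": 0}, {"x": -0.001, "y": 0.114, "z": 0, "rx": 0, "ry": 0, "rz": 0}, {"x": -0.001, "y": 0.134, "z": 0, "rx": 0, "ry": 0, "rz": 0}, {"x": -0.001, "y": 0.148, "z": 0, "rx": 0, "ry": 0, "rz": 0}, {"x": -0.001, "y": 0.152, "z": 0, "rx": 0, "ry": 0, "rz": 0}, {"x": -0.001, "y": 0.152, "z": 0, "rx": 0, "ry": 0, "rz": 0}]'

```text
clock: 45.02
ee_pos: [0.6616, 0.1558, 0.1971]
ee_rot: [-3.141, 0.0, 1.535]
contact_force: [-0.6, 0.2, -3.0]
width: 0.287
grasp_force: 49.5
```

servo_tool --commands '[{"x": -0.02, "y": 0, "z": 0, "rx": 0, "ry": 0, "rz": 0}, {"x": -0.04, "y": 0, "z": 0, "rx": 0, "ry": 0, "rz": 0}, {"x": -0.06, "y": 0, "z": 0, "rx": 0, "ry": 0, "rz": 0}, {"x": -0.08, "y": 0, "z": 0, "rx": 0, "ry": 0, "rz": 0}, {"x": -0.097, "y": 0, "z": 0, "rx": 0, "ry": 0, "rz": 0}, {"x": -0.106, "y": 0, "z": 0, "rx": 0, "ry": 0, "rz": 0}, {"x": -0.106, "y": 0, "z": 0, "rx": 0, "ry": 0, "rz": 0}, {"x": -0.106, "y": 0, "z": 0.003, "rx": 0, "ry": 0, "rz": 0}, {"x": -0.106, "y": 0, "z": 0.005, "rx": 0, "ry": 0, "rz": 0}, {"x": -0.106, "y": 0, "z": 0.005, "rx": 0, "ry": 0, "rz": 0}]'

```text
clock: 46.28
ee_pos: [0.6587, 0.0508, 0.193]
ee_rot: [3.14, -0.001, 1.536]
contact_force: [-0.4, 0.2, 2.7]
width: 0.285
grasp_force: 50.0
```

```bash
python3 - <<'E'
from h import *
st()
look('scene',['bottle_1'])
go((.573,.0442,.31,178),(.573,.0442,.208,178))
E
```

```text
t 46.27 p [0.6587 0.0508 0.193 ] rot [179.9  -0.   88. ] F [-0.4  0.2  2.7] w 0.285 g 50.0 q [-0.27  0.54  0.2   1.63 -0.13  0.98 -0.06]
scene bottle_1 [(0.71, [0.66, -0.014, -0.002], [294, 186]), (0.67, [0.75, 0.351, 0.002], [205, 215]), (0.57, [0.651, -0.075, 0.001], [306, 180]), (0.55, [0.658, 0.047, -0.001], [284, 192])]
(0.573, 0.0442, 0.31, 178) -> [-0.0093 -0.0853 -0.1171] [  0.1   0.  -90. ]
(0.573, 0.0442, 0.208, 178) -> [-0.0093 -0.0854 -0.0151] [  0.1   0.  -90. ]
```

servo_tool --commands '[{"x": 0, "y": 0, "z": 0, "rx": 0, "ry": 0, "rz": 0}, {"x": 0, "y": 0, "z": 0, "rx": 0, "ry": 0, "rz": 0}, {"x": 0, "y": 0, "z": 0, "rx": 0, "ry": 0, "rz": 0}, {"x": 0, "y": 0, "z": -0.03, "rx": 0, "ry": 0, "rz": 0}, {"x": 0, "y": 0, "z": -0.08, "rx": 0, "ry": 0, "rz": 0}, {"x": 0, "y": 0, "z": -0.117, "rx": 0, "ry": 0, "rz": -10}, {"x": -0.009, "y": -0.085, "z": -0.117, "rx": 0, "ry": 0, "rz": -20}, {"x": -0.009, "y": -0.085, "z": -0.117, "rx": 0, "ry": 0, "rz": -30}, {"x": -0.009, "y": -0.085, "z": -0.117, "rx": 0, "ry": 0, "rz": -40}, {"x": -0.009, "y": -0.085, "z": -0.117, "rx": 0, "ry": 0, "rz": -50}, {"x": -0.009, "y": -0.085, "z": -0.117, "rx": 0, "ry": 0, "rz": -60}, {"x": -0.009, "y": -0.085, "z": -0.117, "rx": 0, "ry": 0, "rz": -70}]' --fingers -1

```text
clock: 47.88
ee_pos: [0.573, 0.0437, 0.3093]
ee_rot: [-3.142, 0.0, 2.763]
contact_force: [0.1, -0.4, -0.3]
width: 1.002
grasp_force: 0.0
```

servo_tool --commands '[{"x": 0, "y": 0, "z": 0, "rx": 0, "ry": 0, "rz": -10}, {"x": 0, "y": 0, "z": 0, "rx": 0, "ry": 0, "rz": -20}, {"x": 0, "y": 0, "z": 0, "rx": 0, "ry": 0, "rz": -20}, {"x": 0, "y": 0, "z": 0, "rx": 0, "ry": 0, "rz": -20}]'

```text
clock: 48.38
ee_pos: [0.573, 0.0437, 0.3093]
ee_rot: [-3.142, 0.0, 3.103]
contact_force: [0.8, 0.2, -0.4]
width: 0.998
grasp_force: 0.0
```

```bash
python3 - <<'E'
from h import *
st()
c=look('top',['bolt_knob','bottle_1']);look('wrist',['bolt_knob','bottle_1'],name='w11')
c=look('scene',['bolt_knob','bottle_1','food_tin','pepper_mill'])
go((.573,.0442,.208,178))
E
```

```text
t 48.38 p [0.573  0.0437 0.3093] rot [-180.     0.   177.8] F [ 0.8  0.2 -0.4] w 0.998 g 0.0 q [-0.11  0.28 -0.04  1.72  0.01  1.14  1.39]
top bolt_knob [(0.66, [0.571, 0.046, 0.207], [314, 167])]
top bottle_1 [(0.81, [0.786, 0.053, 0.0], [278, 148]), (0.65, [0.751, 0.359, -0.002], [213, 190]), (0.26, [0.513, 0.407, 0.001], [231, 249])]
wrist bolt_knob [(0.74, [0.57, 0.042, 0.211], [251, 191])]
wrist bottle_1 [(0.95, [0.744, 0.356, 0.004], [457, 252])]
scene bolt_knob [(0.6, [0.572, 0.048, 0.203], [305, 153])]
scene bottle_1 [(0.74, [0.749, 0.352, 0.002], [205, 215]), (0.69, [0.657, 0.051, 0.0], [283, 192]), (0.63, [0.654, -0.076, -0.0], [306, 180]), (0.55, [0.658, -0.011, -0.002], [294, 186])]
scene food_tin [(0.83, [0.429, 0.359, 0.019], [272, 257])]
scene pepper_mill [(0.66, [0.562, 0.349, 0.022], [244, 235])]
(0.573, 0.0442, 0.208, 178) -> [1.000e-04 3.000e-04 1.013e-01] [ 0.  0. -0.]
```

View pics/w11.png

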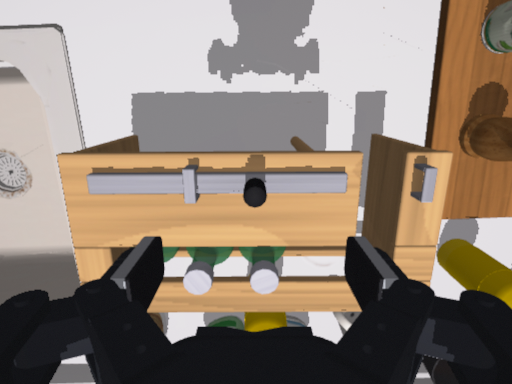

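The knob (255,190) lies between the jaws, the entry is clear, and the bottles' caps are in the side arm ((200,275), (263,275), a third behind the finger). I shut the bolt.

servo_tool --commands '[{"x": 0, "y": 0, "z": 0.05, "rx": 0, "ry": 0, "rz": 0}, {"x": 0, "y": 0, "z": 0.08, "rx": 0, "ry": 0, "rz": 0}, {"x": 0, "y": 0, "z": 0.095, "rx": 0, "ry": 0, "rz": 0}, {"x": 0, "y": 0, "z": 0.101, "rx": 0, "ry": 0, "rz": 0}, {"x": 0, "y": 0, "z": 0.101, "rx": 0, "ry": 0, "rz": 0}]'

```text
clock: 49.55
ee_pos: [0.5736, 0.0439, 0.2089]
ee_rot: [3.141, 0.001, 3.106]
contact_force: [0.3, 0.6, -0.3]
width: 0.998
grasp_force: 0.0
```

servo_tool --commands '[{"x": 0, "y": 0, "z": 0, "rx": 0, "ry": 0, "rz": 0}, {"x": 0, "y": 0, "z": 0, "rx": 0, "ry": 0, "rz": 0}, {"x": 0, "y": 0, "z": 0, "rx": 0, "ry": 0, "rz": 0}, {"x": 0, "y": 0, "z": 0, "rx": 0, "ry": 0, "rz": 0}, {"x": 0, "y": 0, "z": 0, "rx": 0, "ry": 0, "rz": 0}, {"x": 0, "y": 0, "z": 0, "rx": 0, "ry": 0, "rz": 0}, {"x": 0, "y": 0, "z": 0, "rx": 0, "ry": 0, "rz": 0}]' --fingers 1 --newtons 25

```text
clock: 50.42
ee_pos: [0.5732, 0.0443, 0.2086]
ee_rot: [3.141, 0.0, 3.106]
contact_force: [-0.7, 1.9, 4.7]
width: 0.2
grasp_force: 26.3
```

servo_tool --commands '[{"x": 0, "y": 0.015, "z": 0, "rx": 0, "ry": 0, "rz": 0}, {"x": 0, "y": 0.03, "z": 0, "rx": 0, "ry": 0, "rz": 0}, {"x": 0, "y": 0.045, "z": 0, "rx": 0, "ry": 0, "rz": 0}, {"x": 0, "y": 0.06, "z": 0, "rx": 0, "ry": 0, "rz": 0}, {"x": 0, "y": 0.068, "z": 0, "rx": 0, "ry": 0, "rz": 0}, {"x": 0, "y": 0.073, "z": 0, "rx": 0, "ry": 0, "rz": 0}, {"x": 0, "y": 0.073, "z": 0, "rx": 0, "ry": 0, "rz": 0}, {"x": 0, "y": 0.073, "z": 0, "rx": 0, "ry": 0, "rz": 0}]'

```text
clock: 51.42
ee_pos: [0.5754, 0.1144, 0.2086]
ee_rot: [-3.138, -0.001, 3.104]
contact_force: [-3.3, -4.0, 7.0]
width: 0.2
grasp_force: 26.7
```

```bash
python3 - <<'E'
from h import *
st();look('top',['bolt_knob'])
E
```

```text
t 51.42 p [0.5754 0.1144 0.2086] rot [-1.798e+02 -1.000e-01  1.779e+02] F [-3.3 -4.   7. ] w 0.2 g 26.7 q [-0.21  0.4  -0.06  1.79  0.03  0.95  1.25]
top bolt_knob [(0.52, [0.576, 0.118, 0.206], [295, 175])]
```

servo_tool --commands '[{"x": 0, "y": 0.002, "z": 0, "rx": 0, "ry": 0, "rz": 0}, {"x": 0, "y": 0.004, "z": 0, "rx": 0, "ry": 0, "rz": 0}, {"x": 0, "y": 0.004, "z": 0, "rx": 0, "ry": 0, "rz": 0}, {"x": 0, "y": 0.004, "z": 0, "rx": 0, "ry": 0, "rz": 0}]'

```text
clock: 52.02
ee_pos: [0.5754, 0.1146, 0.2085]
ee_rot: [-3.134, -0.002, 3.102]
contact_force: [-4.9, -11.8, 8.2]
width: 0.199
grasp_force: 27.2
```

servo_tool --commands '[{"x": 0, "y": 0, "z": 0, "rx": 0, "ry": 0, "rz": 0}, {"x": 0, "y": 0, "z": 0, "rx": 0, "ry": 0, "rz": 0}, {"x": 0, "y": 0, "z": 0, "rx": 0, "ry": 0, "rz": 0}, {"x": 0, "y": 0, "z": 0, "rx": 0, "ry": 0, "rz": 0}, {"x": 0, "y": 0, "z": -0.05, "rx": 0, "ry": 0, "rz": 0}, {"x": 0, "y": 0, "z": -0.1, "rx": 0, "ry": 0, "rz": 0}, {"x": 0.105, "y": -0.014, "z": -0.173, "rx": 0, "ry": 0, "rz": 0}, {"x": 0.105, "y": -0.014, "z": -0.173, "rx": 0, "ry": 0, "rz": 0}, {"x": 0.105, "y": -0.014, "z": -0.173, "rx": 0, "ry": 0, "rz": 0}, {"x": 0.105, "y": -0.014, "z": -0.173, "rx": 0, "ry": 0, "rz": 0}]' --fingers -1

```text
clock: 53.28
ee_pos: [0.4706, 0.1106, 0.3814]
ee_rot: [3.141, 0.001, 3.106]
contact_force: [0.9, -0.2, -0.4]
width: 1.003
grasp_force: 0.0
```

```bash
python3 - <<'E'
from h import *
st()
for cam in ['wrist','top','scene']: c=look(cam,['bolt_knob','bottle_1','pepper_mill','food_tin','salt_shaker','spice_jar'],name='z_'+cam)
a=c['frame'][100:310,170:390];cv2.imwrite('pics/zc.png',np.vstack([cv2.resize(a,(600,573))]))
E
```

```text
t 53.27 p [0.4706 0.1106 0.3814] rot [1.80e+02 1.00e-01 1.78e+02] F [ 0.9 -0.2 -0.4] w 1.003 g 0.0 q [-0.22  0.07 -0.08  1.82  0.01  1.26  1.23]
wrist bolt_knob [(0.85, [0.575, 0.116, 0.209], [262, 265])]
wrist bottle_1 [(0.74, [0.793, 0.048, -0.003], [228, 309])]
wrist pepper_mill [(0.64, [0.562, 0.356, 0.017], [401, 194])]
wrist food_tin [(0.76, [0.429, 0.358, 0.022], [412, 113])]
wrist salt_shaker [(0.81, [0.432, 0.484, 0.019], [492, 112])]
wrist spice_jar [(0.72, [0.587, 0.48, 0.019], [473, 206]), (0.4, [0.431, 0.484, 0.02], [492, 112])]
top bolt_knob [(0.65, [0.573, 0.114, 0.21], [296, 175]), (0.6, [0.432, 0.482, 0.026], [222, 277])]
top bottle_1 [(0.76, [0.788, 0.052, -0.0], [277, 148]), (0.7, [0.75, 0.354, -0.004], [214, 190])]
top pepper_mill [(0.72, [0.559, 0.35, 0.025], [238, 229]), (0.47, [0.554, 0.159, 0.171], [287, 190])]
top food_tin [(0.64, [0.429, 0.36, 0.021], [253, 261])]
top salt_shaker [(0.63, [0.429, 0.481, 0.022], [223, 278])]
top spice_jar [(0.57, [0.588, 0.48, 0.019], [203, 239])]
scene bolt_knob [(0.85, [0.577, 0.122, 0.205], [290, 159]), (0.68, [0.432, 0.483, 0.023], [242, 275])]
scene bottle_1 [(0.72, [0.653, -0.074, 0.002], [306, 180]), (0.64, [0.658, 0.047, -0.003], [284, 192]), (0.64, [0.75, 0.354, 0.003], [205, 215]), (0.51, [0.659, -0.015, -0.0], [294, 185])]
scene pepper_mill [(0.71, [0.562, 0.351, 0.02], [243, 236])]
scene food_tin [(0.72, [0.432, 0.358, 0.02], [272, 256]), (0.49, [0.432, 0.48, 0.022], [243, 275])]
scene salt_shaker [(0.73, [0.434, 0.482, 0.022], [242, 275])]
scene spice_jar [(0.61, [0.589, 0.481, 0.021], [207, 250]), (0.18, [0.565, 0.35, 0.021], [243, 235])]
```

View pics/zc.png

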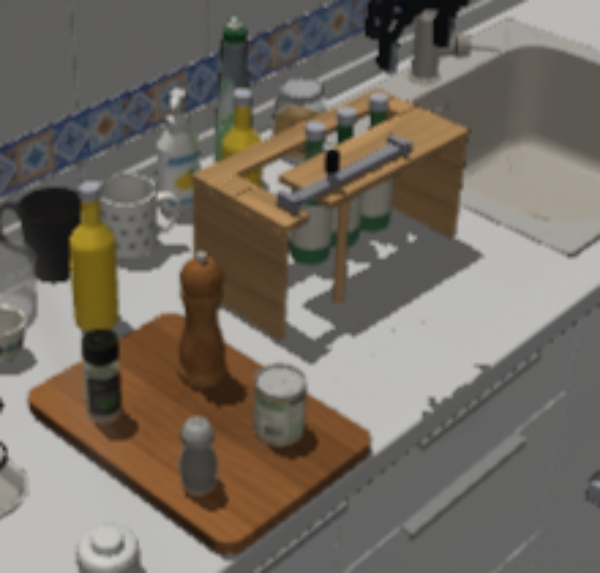

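View pics/z_wrist.png

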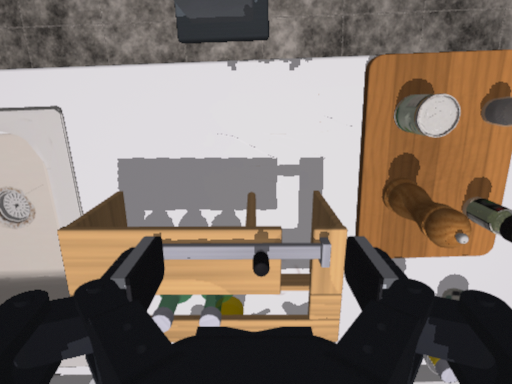

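In the scene crop the three bottles stand upright in the side arm, with caps at (315,130), (345,118) and (378,103). The mill and tin are upright on the board. In the wrist view the bolt is back in its first place across the entry (325,250). I hand in.

```bash
python3 -c "
from bench import *
print(hand_in())"
```

```text
the job is handed in; nothing more can be done
None
```

The job is handed in: all three green bottles stand upright in the rack's side arm, the mill and tin are upright on the chopping board, and the bolt is fully shut again; the hand-in gave no verdict.

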